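# Screw home the recessed retaining ring of a radio test head

## Task

Take the two-pin spanner from its stand, engage its pins in the two holes of the recessed ring in the test head's collar and turn the ring clockwise (seen from above) until it is fully home against its stop, feeling your way and never forcing it. Then stand the spanner back upright in its stand, gently, and leave everything else on the bench as it is.

Things in the scene. Friction and masses are not known exactly. Their poses are not given: they have to be found in the camera images.
- spanner: Two-pin spanner, 0.2 kg, standing pins-down in its stand. Origin: midway between the pin tips; z up the shaft, x along the line through both pins. Two 5 mm steel pins with bevelled ends, 44 mm apart (x +-22 mm), 7 mm long; above them a steel disc 57 mm across (z 7 to 15 mm), then a shaft 14 mm across and the grip bar.
- spanner_grip (a point): Centre of the spanner's black grip bar, 73 mm above the spanner's origin: 44 mm long (x) by 16 mm thick (y) by 36 mm high. Grip it across its thickness.
- stand: Round grey plastic stand, fixed. Origin: centre of its underside on the bench. A boss 32 mm across, top at z 16 mm, carries the spanner's disc (pins hang beside it), inside a round wall 66 mm across inside, 78 outside, top at z 26 mm. With the spanner home its origin is at z 9 mm on the stand's axis, at any yaw; sideways play about 3 mm.
- test_head: Cast aluminium box 150 x 130 x 50 mm high, fixed, two brass connectors on its +x side. Origin: centre of its underside on the bench. A grey collar with the recessed ring sits on its top (see collar_nominal).
- collar_nominal (a point): Drawing centre of the collar's rim, on the test head's z axis at z 74 mm. Collar: 88 mm across, bore 67 mm across; the ring's face lies in the bore 12 mm below the rim. The ring: steel, outside 66, inside 30 mm, two round holes 7 mm across, 44 mm apart, 7.8 mm deep. The true axis of collar and ring is off this point by up to 3 mm in the head's x and 3 mm in y: find it.
- ring_turn (a joint): Turn of the ring, rad: grows clockwise seen from above, starts between 0 and 0.35, stops hard at 1.2 (home). It turns stiffly (about 0.12 N m throughout), does not sink, stays where left; over 0.6 N m at the stop would be forcing it. The line through its two holes has, in the test head's frame, the yaw 0.6 - ring_turn, plus an unknown collar turn of up to 0.22 either way.
- handset: Black phone under test, 150 x 72 x 8 mm, lying on the bench; origin centre of underside. Leave alone.
- driver: Screwdriver lying on the bench. Leave alone.
- cap_jar: Clear jar, 56 mm across, 70 mm high; origin centre of underside. Leave alone.
- wrench: Flat wrench lying on the bench. Leave alone.
- adapter: Brass coaxial adapter, 22 mm across, 36 mm high, standing; origin centre of underside. Leave alone.
Mind the look-alikes: they are no part of the job. What is shaped like the spanner but orange is not meant. There is more than one size of the stand; the one meant has the size given above.

How it is judged (in metres and radians):
On the way, in this order (a step that is already met when the one before it is completed fails the run):
1. the spanner stands upright in the collar with both pins at least 4 mm deep in the ring's holes (height (world z) of spanner below 0.058 m and horizontal distance between spanner and test_head below 0.008 m and angle between spanner's own z axis and vertical below 0.12 rad), for 0.1 s.
2. the ring is home (within 0.03 rad of its stop) while the pins are still in its holes (value of joint ring_turn above 1.17 rad and height (world z) of spanner below 0.058 m and horizontal distance between spanner and test_head below 0.008 m), for 0.1 s.
At the end, for the whole second after the job is handed in: The ring is within 0.03 rad of its stop (ring_turn over 1.17); the spanner stands upright (within 0.06 rad) and still in its stand, within 7 mm of the stand's axis, its origin 6 to 12 mm above the bench (value of joint ring_turn above 1.17 rad and horizontal distance between spanner and stand below 0.007 m and height (world z) of spanner between 0.006 and 0.012 m and angle between spanner's own z axis and vertical below 0.06 rad and linear speed of spanner below 0.02 m/s); the robot touches nothing.
It fails at once if the spanner pushes on the test head, its collar or ring with more than 40 N (all contacts added up) (contact force between spanner and test_head above 40 N).
It fails at once if the spanner is dropped: it lands in the stand faster than 0.25 m/s (height (world z) of spanner below 0.012 m and linear speed of spanner above 0.25 m/s).
It fails at once if the fingers touch the test head or its ring (the ring is turned with the spanner) (contact force between the fingers and test_head above 1 N).
It fails at once if a bystander is pushed more than 20 mm (distance of any of handset, driver, cap_jar, wrench, adapter from where it was at the start of the episode above 0.02 m).
It also fails if it takes over 72 s, if anything falls off the work surface, if the arm or the gripper's body presses on something with over 40 N, if the wrist force passes 120 N, or if a joint passes its speed limit or range.

## Robot

A 6-joint arm with a two-finger parallel gripper is mounted at the origin on the work surface. World frame = base frame: x ahead of the robot, y to its left, z up, the work surface at z = 0. Lengths are in m, angles in degrees, forces in N, time in s.
With the tool pointing down it reaches from about 0.375 to 0.9 m from the base axis. Payload 3.1 kg.
Tool frame: the origin (TCP) lies on the centre line of the jaws, within the pads' length; the fingertips stand 8 mm ahead of it and the grasp point (between the pads) lies 11 mm behind it; z points along the fingers, y is the direction in which the jaws open and shut (so a half turn about z gives the same grasp; the last joint's range is limited). The gripper opens to 87 mm and grips with 3 to 60 N. Pads are 19 mm wide; open, the fingers measure 117 mm over their backs; the gripper's body (75 mm by 190 mm) begins 51 mm behind the grasp point.
Start: joints at [-87.004, 30.224, 82.088, -0, 67.689, -10.227], TCP at [0.143, -0.608, 0.231] pointing down, gripper open.
Joint ranges: [-176.69, 176.69], [-43.24, 126.21], [12.49, 139.97], [-82, 262], [0, 151.66], [-163.58, 163.58]. Speed limits (degrees/s): [159.86, 159.86, 180, 180, 180, 180].

## Interface

Orientations are given as a 3x3 rotation matrix whose columns are the frame's x, y, z axes.
In Python, from rig import * gives the robot as it stands. The module is installed in compiled form; this text tells all that it offers.
- The arm moves only by the tool arm_command, never from a script. Its argument "commands" is a list of rows, each an object with "translation": the shift along the tool's x, y, z scaled (see below), a list of three; "dr": the turn, a rotation vector about the tool's x, y, z scaled (see below), a list of three; "jaw": the closure, from 0 (fully open) to 1 (shut). In form: [{"translation": [x, y, z], "dr": [ax, ay, az], "jaw": jaw}, ...]. A call has 1 to 12 rows; each row shifts and turns the commanded pose from where the row before left it, along the tool's axes as they then stand; what a row does not reach is not made up. The controller multiplies each number of a shift by 25 mm and each number of a turn by 6 degrees. A row lasts 1/12 s, in which the tool goes at most 41.7 mm and 7.16 degrees, less where a joint would pass 70% of its speed; a pose out of reach is approached as far as the arm can. A call with a number of a shift or a turn outside -1 to 1 is refused whole. A call with a gripper value outside its range is refused whole. The fingers move at their own pace and stop on an object; the grip force is fixed at half the most. Time passes only in rows, so rows that do not move let the fingers close. It gives the time, the measured TCP pose, the force and the opening at its end, in the units of the state.
- read_state(): the state, without advancing time (a new reading comes with each control period).
- capture(name): name is "scene" or "top" or "wrist"; returns (picture, depth): 420x560x3 uint8, red, green, blue; 420x560 float32, m along the optical axis (not along the pixel's ray), 0 where there is no reading.
- camera_model(name): a dict with "intrinsics" (3x3 intrinsics, pixels), "k1" (the pictures are not rectified: a ray, as slopes to the right and down, at radius r is drawn at 1 + k1 r^2 times it, then the intrinsics apply), "pose" (4x4, takes a point from camera to world coordinates); the wrist camera has in their place "mount" (4x4, takes a point from camera to tool coordinates, whose origin is the TCP and whose axes are the flange's). Camera axes: x right, y down, z forward; pixel columns grow to the right and rows downward; lengths in m; the calibration is good to about 2 mm. A picture is of the moment at which its call begins: read the wrist's pose just before it. camera_model takes no time and is no camera call.
- hand_in(): hands the job in, once; it reports no verdict.
The state is a dict: "time_s": time; "joint_positions": joint angles; "qvel": joint speeds; "tau": joint torques, N m; "position": TCP position; "tcp_rot": TCP orientation; "force": force on the tool from outside, world axes, zero at the start; "moment": the same for the moment, N m; "opening": opening from 0.0 (shut) to 1.0 (fully open).
Only numpy, scipy, OpenCV 4.12 (cv2) and the standard library are available. Lean on these libraries where they do the work, as an engineer would, in place of code of your own. Each camera call takes 0.05 s, during which the arm holds its last target.

## Working session

There is one attempt and no reset: what is moved stays moved. The work goes in short steps, Python scripts to look and compute and a tool call to move; the robot and the scene stay as the last step left them, time stands still between calls to the robot, and variables do not carry over. Pictures are saved under pics/ and viewed, and the job is handed in when it is done.

Besides the shell and the picture viewer there is one more tool, called after "Call:" as a command line: name --argument value ..., lists and objects as JSON in quotes. arm_command: Moves the arm, as the interface text tells. Its arguments: {"type":"object","properties":{"commands":{"type":"array"}},"required":["commands"]}

```bash
mkdir -p pics
cat > h.py <<'E'
from rig import *
import numpy as np, cv2
def cap(n,tag):
    s=read_state(); p,d=capture(n)
    cv2.imwrite(f'pics/{tag}.png',p[:,:,::-1]); np.savez(f'pics/{tag}.npz',p=p,d=d,pos=s['position'],rot=s['tcp_rot'])
    return p,d,s
def T(n,s=None):
    m=camera_model(n)
    if n!='wrist': return np.array(m['pose'])
    t=np.eye(4); t[:3,:3]=s['rot'] if 'rot' in s else s['tcp_rot']; t[:3,3]=s['pos'] if 'pos' in s else s['position']
    return t@np.array(m['mount'])
def ray(n,u,v):
    m=camera_model(n); K=np.array(m['intrinsics']); k=m['k1']
    u=np.asarray(u,float); v=np.asarray(v,float)
    xd=(u-K[0,2])/K[0,0]; yd=(v-K[1,2])/K[1,1]; x,y=xd.copy(),yd.copy()
    for _ in range(20):
        f=1+k*(x*x+y*y); x=xd/f; y=yd/f
    return np.stack([x,y,np.ones_like(x)],-1)
def onplane(n,u,v,z,s=None):
    t=T(n,s); d=ray(n,u,v)@t[:3,:3].T; o=t[:3,3]
    return o+d*((z-o[2])/d[...,2])[...,None]
def cloud(n,d,s=None):
    v,u=np.mgrid[:d.shape[0],:d.shape[1]]; t=T(n,s)
    return (ray(n,u,v)*d[...,None])@t[:3,:3].T+t[:3,3]
E
python3 - <<'E'
from h import *
print(read_state())
for n in ['scene','top','wrist']:
    cap(n,n+'0'); m=camera_model(n); print(n,m)
E
```

```text
{'time_s': 0.0, 'joint_positions': array([-8.70040874e+01,  3.02778955e+01,  8.21568591e+01, -6.67367245e-04,
        6.76872984e+01, -1.02277322e+01]), 'qvel': array([ 0.02331128,  0.00050249,  0.04309576, -0.07059662, -0.06590451,
       -0.01728461]), 'tau': array([-5.00410206e-04, -4.40039527e+01, -1.76590580e+01,  6.31958758e-02,
        5.82632725e-02, -1.76221711e-04]), 'position': array([ 0.14295354, -0.6077018 ,  0.22958045]), 'tcp_rot': array([[ 9.73483593e-01,  2.28756814e-01, -1.22096568e-04],
       [ 2.28756551e-01, -9.73481339e-01,  2.12675144e-03],
       [ 3.67650152e-04, -2.09828802e-03, -9.99997731e-01]]), 'force': array([ 0.54916581, -0.66537763, -0.23173089]), 'moment': array([-0.06072281,  0.06187969,  0.01445199]), 'opening': 0.9998878019525559}
scene {'intrinsics': array([[542.86960348,   0.        , 282.79680523],
       [  0.        , 542.86960348, 211.72339172],
       [  0.        ,   0.        ,   1.        ]]), 'k1': -0.08566332541749085, 'pose': array([[ 0.87780161,  0.26207712, -0.4009737 ,  1.17275631],
       [ 0.47861456, -0.51445603,  0.71152167, -
[... 447 characters left out ...]
498568,  0.00463023],
       [ 0.03902279, -0.15688145, -0.98684621,  0.97716819],
       [ 0.        ,  0.        ,  0.        ,  1.        ]])}
wrist {'intrinsics': array([[302.00648776,   0.        , 275.62337884],
       [  0.        , 302.00648776, 214.36703526],
       [  0.        ,   0.        ,   1.        ]]), 'k1': -0.06506051462453524, 'mount': array([[ 5.14176702e-04, -9.67178828e-01, -2.54096145e-01,
         6.76025072e-02],
       [ 9.99999646e-01,  6.66617795e-04, -5.13829508e-04,
         4.36174763e-04],
       [ 6.66350033e-04, -2.54095790e-01,  9.67178828e-01,
        -1.54182388e-01],
       [ 0.00000000e+00,  0.00000000e+00,  0.00000000e+00,
         1.00000000e+00]])}
```

View pics/scene0.png

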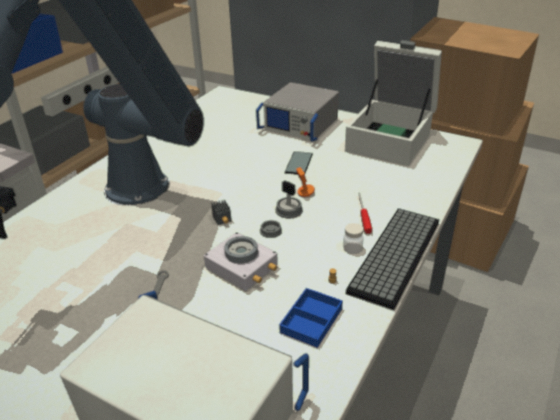

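View pics/top0.png

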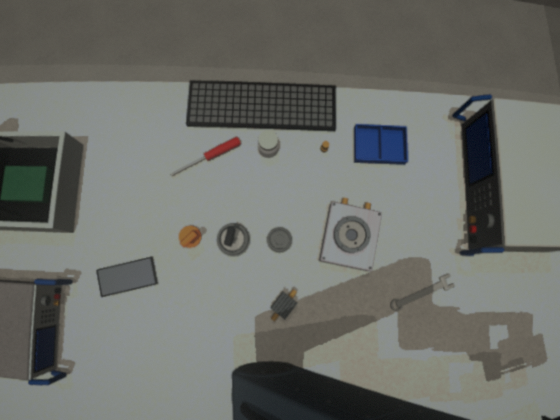

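View pics/wrist0.png

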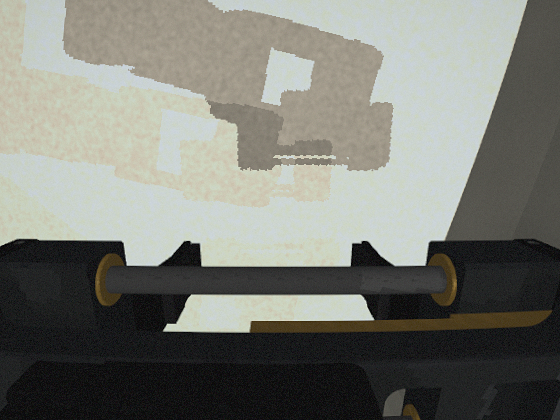

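The scene picture shows the following candidates:
- **Spanner:** the black-gripped one at scene (289,190) / top (232,237), or the orange look-alike at top (190,236).
- **Stand:** the large one under the black spanner, or the small empty one at top (279,240).

The test head is at top (351,235). Next I measure these.

Run:
```python
from h import *
z=np.load('pics/top0.npz'); c=cloud('top',z['d'])
for (u,v) in [(233,238),(229,232),(190,236),(279,240),(279,230),(352,235),(330,215),(352,218)]:
    print((u,v),c[v,u].round(4))
cr=z['p'][190:280,160:400]
cv2.imwrite('pics/topcrop.png',cv2.resize(cr,None,fx=3.3,fy=3.3,interpolation=cv2.INTER_CUBIC)[:,:,::-1])
z=np.load('pics/scene0.npz');cr=z['p'][150:300,190:340]
cv2.imwrite('pics/scenecrop.png',cv2.resize(cr,None,fx=4,fy=4,interpolation=cv2.INTER_CUBIC)[:,:,::-1])
# wall radius estimate: points 0.02<z<0.03 near spanner stand
for (u,v) in [(233,238),(279,240)]:
    sub=c[v-25:v+25,u-25:u+25].reshape(-1,3)
    for lo,hi in [(.008,.016),(.016,.022),(.022,.03),(.06,.1)]:
        m=(sub[:,2]>lo)&(sub[:,2]<hi); q=sub[m]
        if len(q)>5: print(u,lo,len(q),q.min(0).round(4),q.max(0).round(4),q.mean(0).round(4))
```

```text
(233, 238) [0.5121 0.1027 0.0788]
(229, 232) [0.5235 0.11   0.1009]
(190, 236) [0.513  0.2019 0.0876]
(279, 240) [ 0.5164 -0.0059  0.0146]
(279, 230) [ 0.5431 -0.0054  0.0031]
(352, 235) [ 0.5289 -0.1823  0.0587]
(330, 215) [ 0.5782 -0.1296  0.0487]
(352, 218) [ 0.5685 -0.1795  0.0727]
233 0.008 39 [0.4763 0.072  0.008 ] [0.5573 0.1466 0.0158] [0.5153 0.112  0.0106]
233 0.016 60 [0.4776 0.0713 0.0162] [0.5528 0.1418 0.022 ] [0.5151 0.1046 0.0208]
233 0.022 421 [0.4774 0.0711 0.022 ] [0.5526 0.1484 0.0298] [0.5127 0.1084 0.0249]
233 0.06 116 [0.4931 0.0985 0.0664] [0.5379 0.1209 0.0999] [0.5135 0.1084 0.0939]
279 0.008 100 [ 0.4887 -0.0335  0.0081] [0.5426 0.0214 0.0158] [ 0.5176 -0.0054  0.0116]
279 0.016 118 [ 0.4884 -0.0335  0.0163] [0.5466 0.0242 0.0219] [ 0.518  -0.0055  0.0191]
279 0.022 9 [ 0.4908 -0.0333  0.0222] [0.5436 0.0242 0.0235] [ 0.5257 -0.0064  0.0228]
```

View pics/topcrop.png

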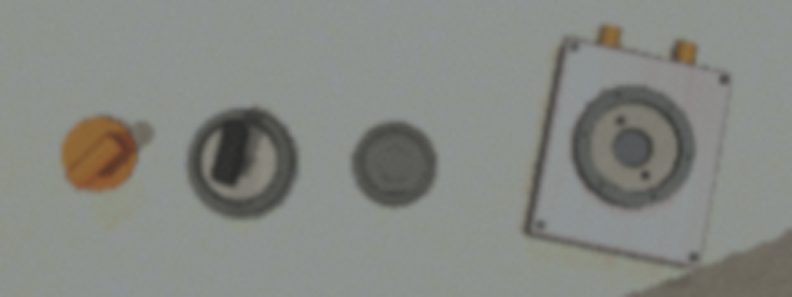

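View pics/scenecrop.png

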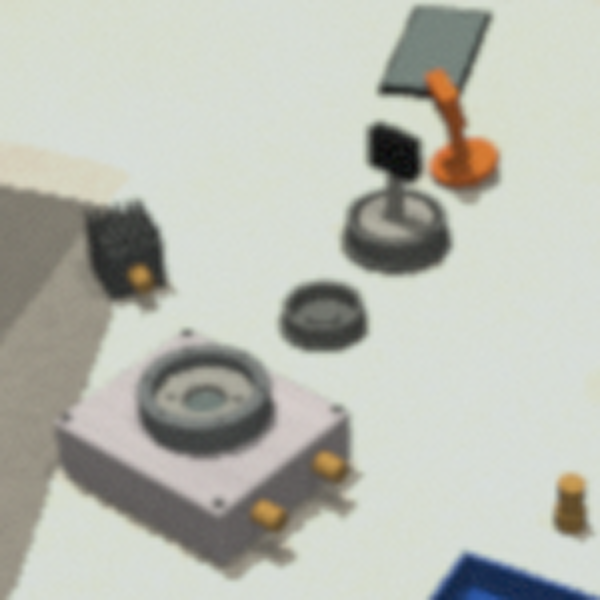

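The black spanner stands in the ~78 mm stand at about (0.514, 0.108). The small stand is only ~58 mm across, and the orange spanner is a decoy. The head is at about (0.529, -0.182), with holes visible at top (348,226) and (355,243). I move the wrist camera over the head first.

Call:
arm_command --commands '[{"translation": [0.4,-0.3,0],"dr": [0,0,0],"jaw": 0.4},{"translation": [0.9,-0.74,0],"dr": [0,0,0],"jaw": 0.4},{"translation": [0.9,-0.74,0],"dr": [0,0,0],"jaw": 0.4},{"translation": [0.9,-0.74,0],"dr": [0,0,0],"jaw": 0.4},{"translation": [0.9,-0.74,0],"dr": [0,0,0],"jaw": 0.4},{"translation": [0.9,-0.74,0],"dr": [0,0,0],"jaw": 0.4},{"translation": [0.9,-0.74,0],"dr": [0,0,0],"jaw": 0.4},{"translation": [0.9,-0.74,0],"dr": [0,0,0],"jaw": 0.4},{"translation": [0.9,-0.74,0],"dr": [0,0,0],"jaw": 0.4},{"translation": [0.9,-0.74,0],"dr": [0,0,0],"jaw": 0.4},{"translation": [0.9,-0.74,0],"dr": [0,0,0],"jaw": 0.4},{"translation": [0.9,-0.74,0],"dr": [0,0,0],"jaw": 0.4}]'

```text
time_s: 1.15
position: [0.3461, -0.3417, 0.2305]
tcp_rot: [[0.973, 0.229, -0.0], [0.229, -0.973, 0.001], [0.0, -0.001, -1.0]]
force: [0.5, -0.2, -0.4]
opening: 0.597
```

Call:
arm_command --commands '[{"translation": [0.9,-0.74,0.5],"dr": [0,0,0],"jaw": 0.4},{"translation": [0.9,-0.74,0.7],"dr": [0,0,0],"jaw": 0.4},{"translation": [0.9,-0.74,0.8],"dr": [0,0,0],"jaw": 0.4},{"translation": [0.9,-0.74,0.8],"dr": [0,0,0],"jaw": 0.4},{"translation": [0.9,-0.74,0.7],"dr": [0,0,0],"jaw": 0.4},{"translation": [0.9,-0.74,0.4],"dr": [0,0,0],"jaw": 0.4},{"translation": [0.2,-0.2,0],"dr": [0,0,0],"jaw": 0.4},{"translation": [0,0,0],"dr": [0,0,0],"jaw": 0.4},{"translation": [0,0,0],"dr": [0,0,0],"jaw": 0.4}]'

```text
time_s: 1.9
position: [0.4552, -0.1989, 0.1334]
tcp_rot: [[0.973, 0.23, 0.0], [0.23, -0.973, -0.001], [0.0, 0.001, -1.0]]
force: [-0.1, -0.3, 0.2]
opening: 0.605
```

Run:
```python
from h import *
p,d,s=cap('wrist','w1'); print(s['time_s'],s['position'],s['tcp_rot'].round(4).tolist(),s['joint_positions'].round(1),s['force'].round(2),s['moment'].round(3),s['opening'],s['qvel'].round(2))
```

```text
1.9 [ 0.45517886 -0.19891495  0.13343629] [[0.9731, 0.2304, 0.0002], [0.2304, -0.9731, -0.0006], [0.0, 0.0006, -1.0]] [-36.5  29.1 105.6  -0.   45.2  40.2] [-0.14 -0.32  0.23] [0.01  0.004 0.045] 0.6045303861626236 [-1.95 -0.53 -0.4  -0.14 -0.11 -0.11]
```

View pics/w1.png

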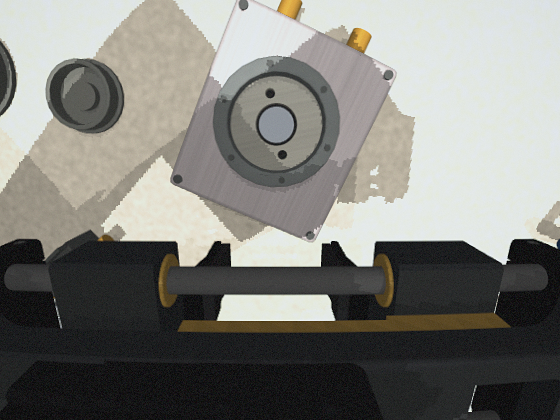

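The wrist picture shows the ring holes at about (270,93) and (282,155), with the ring's centre bore at (277,124). I localize them with masks.

```bash
cat > ring.py <<'E'
from h import *
def dark(z,u,v,r=9,up=8):
    g=cv2.cvtColor(z['p'],cv2.COLOR_RGB2GRAY).astype(np.float32)
    y0,x0=v-r,u-r; c=g[y0:v+r+1,x0:u+r+1]
    bg=np.median(c); w=np.clip(bg*0.75-c,0,None)
    n,l,st,ce=cv2.connectedComponentsWithStats((w>0).astype(np.uint8))
    k=1+np.argmax([w[l==i].sum() for i in range(1,n)]); w=w*(l==k)
    yy,xx=np.mgrid[:c.shape[0],:c.shape[1]]
    return x0+(w*xx).sum()/w.sum(), y0+(w*yy).sum()/w.sum(), (w>0).sum(), bg, c.min()
def holes(tag,a,b,zf=0.062):
    z=np.load(f'pics/{tag}.npz'); P=[]
    for (u,v) in (a,b):
        h=dark(z,u,v); print('hole',np.round(h,2)); P.append(onplane('wrist',h[0],h[1],zf,z))
    P=np.array(P); d=P[0]-P[1]
    print('P',P.round(4).tolist(),'dist',np.hypot(*d[:2]).round(4),'mid',P.mean(0).round(4),'yaw deg',np.degrees(np.arctan2(d[1],d[0])).round(2))
    return z,P
E
python3 - <<'E'
from ring import *
z,P=holes('w1',(270,93),(282,155))
c=cloud('wrist',z['d'],z)
for (u,v) in [(258,108),(240,90),(225,125),(200,90),(277,124),(270,93)]: print((u,v),c[v,u].round(4))
crop=cv2.resize(z['p'][40:200,190:360],None,fx=3.5,fy=3.5,interpolation=cv2.INTER_CUBIC)
cv2.imwrite('pics/w1c.png',crop[:,:,::-1])
# depth mask of ring face: fit circle centre by points with z about .062
w=c[40:200,190:360]; m=abs(w[...,2]-.062)<.003
q=w[m]; print(len(q),q.mean(0))
# collar rim
m2=(abs(w[...,2]-.074)<.003).astype(np.uint8); 
cs,_=cv2.findContours(m2,cv2.RETR_CCOMP,cv2.CHAIN_APPROX_NONE)
for k in cs:
    if len(k)>100:
        k=k[:,0]; X=onplane('wrist',k[:,0]+190,k[:,1]+40,.074,z)[:,:2]
        A=np.c_[2*X,np.ones(len(X))]; r=np.linalg.lstsq(A,(X**2).sum(1),rcond=None)[0]; print(len(k),r[:2],np.sqrt(r[2]+r[:2]@r[:2]))
# head corners screws
for u,v in [(243,5),(389,75),(310,236),(177,180)]: print(onplane('wrist',u,v,.05,z).round(4))
E
```

```text
hole [269.85  93.15  80.   148.    20.  ]
hole [281.94 154.18  71.   143.    20.  ]
P [[0.5485, -0.173, 0.062], [0.509, -0.1913, 0.062]] dist 0.0435 mid [ 0.5287 -0.1821  0.062 ] yaw deg 24.91
(258, 108) [ 0.5367 -0.167   0.062 ]
(240, 90) [ 0.5451 -0.1528  0.0675]
(225, 125) [ 0.5199 -0.1485  0.0746]
(200, 90) [ 0.5444 -0.1085  0.0019]
(277, 124) [ 0.5293 -0.1828  0.0554]
(270, 93) [ 0.5497 -0.1726  0.0531]
5579 [ 0.52979242 -0.18166718  0.06201544]
368 [ 0.52859751 -0.18193257] 0.04301725721944838
283 [ 0.52866091 -0.18197965] 0.033185343241810335
[ 0.6042 -0.1402  0.05  ]
[ 0.5837 -0.2552  0.05  ]
[ 0.4488 -0.2301  0.05  ]
[ 0.4697 -0.1152  0.05  ]
```

View pics/w1c.png

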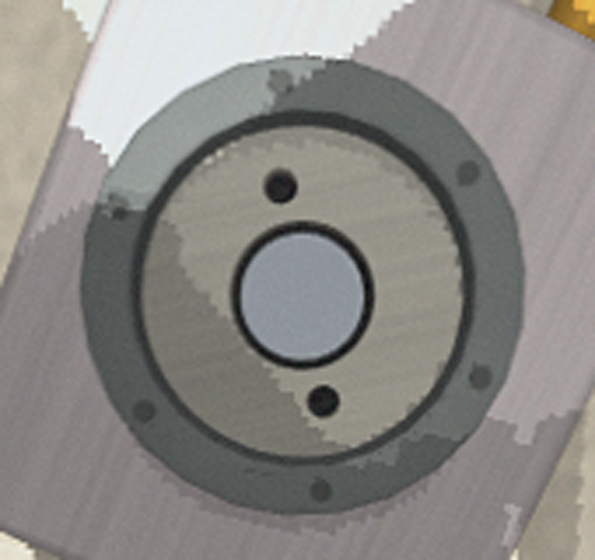

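The ring centre is at (0.5287, -0.182) from both the hole midpoint and the collar circles. The hole line's yaw is 24.9°. The head yaw is about -10.4°. On to the spanner.

Call:
arm_command --commands '[{"translation": [0.08,-0.5,-0.6],"dr": [0,0,0],"jaw": 0.4},{"translation": [0.18,-0.95,-0.6],"dr": [0,0,0],"jaw": 0.4},{"translation": [0.18,-0.95,-0.3],"dr": [0,0,0],"jaw": 0.4},{"translation": [0.18,-0.95,0],"dr": [0,0,0],"jaw": 0.4},{"translation": [0.18,-0.95,0],"dr": [0,0,0],"jaw": 0.4},{"translation": [0.18,-0.95,0],"dr": [0,0,0],"jaw": 0.4},{"translation": [0.18,-0.95,0],"dr": [0,0,0],"jaw": 0.4},{"translation": [0.18,-0.95,0],"dr": [0,0,0],"jaw": 0.4},{"translation": [0.18,-0.95,0],"dr": [0,0,0],"jaw": 0.4},{"translation": [0.18,-0.95,0],"dr": [0,0,0],"jaw": 0.4},{"translation": [0.18,-0.95,0],"dr": [0,0,0],"jaw": 0.4},{"translation": [0.18,-0.95,0],"dr": [0,0,0],"jaw": 0.4}]'

```text
time_s: 2.95
position: [0.4431, 0.0787, 0.1715]
tcp_rot: [[0.974, 0.226, 0.002], [0.226, -0.974, -0.0], [0.002, 0.001, -1.0]]
force: [0.2, -0.1, -0.6]
opening: 0.6
```

Call:
arm_command --commands '[{"translation": [0.18,-0.95,0],"dr": [0,0,0],"jaw": 0.4},{"translation": [0.08,-0.58,0],"dr": [0,0,0.5],"jaw": 0.4},{"translation": [0,0,0],"dr": [0,0,1],"jaw": 0.4},{"translation": [0,0,0],"dr": [0,0,1],"jaw": 0.4},{"translation": [0,0,0],"dr": [0,0,1],"jaw": 0.4},{"translation": [0,0,0],"dr": [0,0,0],"jaw": 0.4},{"translation": [0,0,0],"dr": [0,0,0],"jaw": 0.4}]'

```text
time_s: 3.53
position: [0.4408, 0.1167, 0.1712]
tcp_rot: [[0.991, -0.135, 0.002], [-0.135, -0.991, -0.0], [0.002, -0.0, -1.0]]
force: [-0.0, 0.1, -0.2]
opening: 0.598
```

Run:
```python
from h import *
p,d,s=cap('wrist','w2'); print(s['time_s'],s['position'],s['tcp_rot'].round(4).tolist(),s['joint_positions'].round(1),s['force'].round(2),s['moment'].round(3),s['opening'],s['qvel'].round(2))
```

```text
3.5333 [0.44079279 0.11673316 0.17124419] [[0.9909, -0.1347, 0.0016], [-0.1347, -0.9909, -0.0002], [0.0016, -0.0001, -1.0]] [  0.8  22.8 109.3  -0.   47.8  98.5] [-0.02  0.14 -0.22] [ 0.09  -0.008  0.006] 0.59762241258522 [ 0.33  0.3   0.04  0.1   0.02 -0.23]
```

View pics/w2.png

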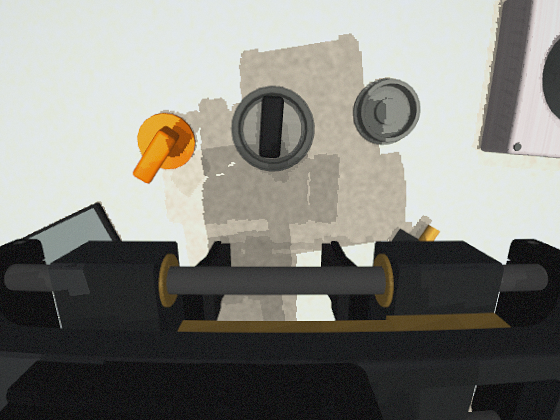

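The wrist picture shows the black grip bar at (272,126), in the large stand centred at (273,129). The orange decoy is at (160,145) and the small stand at (386,110). I measure the grip top, the disc and the wall.

Run:
```python
from h import *
z=np.load('pics/w2.npz'); c=cloud('wrist',z['d'],z)
def circ(X):
    A=np.c_[2*X,np.ones(len(X))]; r=np.linalg.lstsq(A,(X**2).sum(1),rcond=None)[0]; return r[:2].round(4),np.sqrt(r[2]+r[:2]@r[:2]).round(4)
def fit(m,zz,u0,v0,mn):
    cs,_=cv2.findContours(m.astype(np.uint8),cv2.RETR_CCOMP,cv2.CHAIN_APPROX_NONE)
    for k in cs:
        if len(k)>mn: 
            k=k[:,0]; X=onplane('wrist',k[:,0]+u0,k[:,1]+v0,zz,z)[:,:2]; print(zz,len(k),circ(X))
u0,v0=220,80; w=c[v0:180,u0:325]; 
top=(w[...,2]>.095)&(w[...,2]<.105)
print('grip z',np.median(w[top][:,2]))
ys,xs=np.nonzero(top); X=onplane('wrist',xs+u0,ys+v0,.1,z)[:,:2].astype(np.float32)
(cx,cy),(a,b),ang=cv2.minAreaRect(X*1000); print('grip',cx,cy,a,b,ang, X.mean(0))
q=X-X.mean(0); e,V=np.linalg.eigh(q.T@q); l=V[:,1]; print('yaw',np.degrees(np.arctan(l[1]/l[0])))
print('disc z',[np.median(w[(w[...,2]>lo)&(w[...,2]<lo+.003)][:,2]) for lo in (.02,.023,.026)], np.histogram(w[...,2],bins=np.arange(0,.04,.002)))
hist=1
m=(abs(w[...,2]-.026)<.0025); fit(m,.026,u0,v0,120)
z2=w[...,:2]; print('grip pts by cloud',w[top].mean(0))
g=(z['p'][v0:180,u0:325]); cv2.imwrite('pics/w2c.png',cv2.resize(g,None,fx=5,fy=5,interpolation=cv2.INTER_CUBIC)[:,:,::-1])
```

```text
grip z 0.0996956291798907
grip 514.3251953125 109.57230377197266 15.877717018127441 43.45328140258789 78.28642272949219 [0.51477605 0.1094693 ]
yaw -11.660793
disc z [np.float64(0.02262828495331462), np.float64(0.02450217175609637), np.float64(0.02643102679893694)] (array([2496,   17,  462,  469,   33,   45,   43,   53,   43,   41,   57,
        851, 1600,  579,    2,    0,    0,    0,    0]), array([0.   , 0.002, 0.004, 0.006, 0.008, 0.01 , 0.012, 0.014, 0.016,
       0.018, 0.02 , 0.022, 0.024, 0.026, 0.028, 0.03 , 0.032, 0.034,
       0.036, 0.038]))
0.026 153 (array([0.511 , 0.0983]), np.float64(0.0171))
0.026 141 (array([0.5161, 0.1221]), np.float64(0.0164))
0.026 232 (array([0.5148, 0.1093]), np.float64(0.0382))
0.026 200 (array([0.5147, 0.1094]), np.float64(0.0331))
grip pts by cloud [0.51478798 0.10947318 0.09961827]
```

View pics/w2c.png

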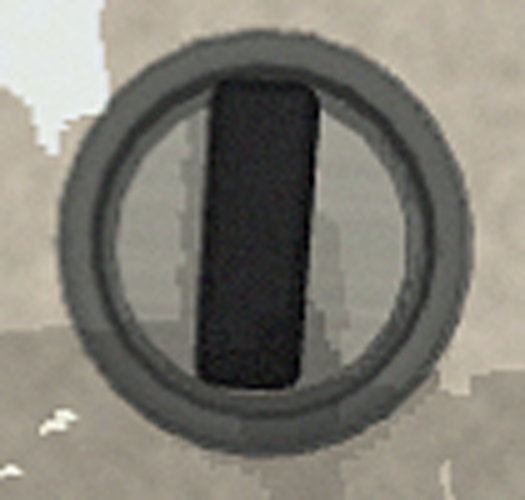

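The spanner is at (0.5147, 0.1095) with grip yaw -11.7°. The stand is at the same centre (0.5148, 0.1093), with wall radii 38 and 33 mm, so it is the right one. I align over it.

Call:
arm_command --commands '[{"translation": [0,0,0],"dr": [0,0,0.66],"jaw": 0.4},{"translation": [0.5,-0.08,0],"dr": [0,0,0],"jaw": 0.4},{"translation": [0.9,-0.08,0],"dr": [0,0,0],"jaw": 0.4},{"translation": [0.9,-0.08,0],"dr": [0,0,0],"jaw": 0.4},{"translation": [0.65,-0.08,0],"dr": [0,0,0],"jaw": 0.4},{"translation": [0,0,0],"dr": [0,0,0],"jaw": 0.4},{"translation": [0,0,0],"dr": [0,0,0],"jaw": 0.4},{"translation": [0,0,0],"dr": [0,0,0],"jaw": 0.4}]'

```text
time_s: 4.25
position: [0.5124, 0.1104, 0.1702]
tcp_rot: [[0.979, -0.203, -0.003], [-0.203, -0.979, 0.0], [-0.003, 0.0, -1.0]]
force: [-0.7, -1.1, 0.4]
opening: 0.601
```

```bash
cat > st.py <<'E'
from h import *
s=read_state(); R=s['tcp_rot']; print('t',round(s['time_s'],2),'pos',s['position'].round(4),'yaw',np.degrees(np.arctan2(R[1,0],R[0,0])).round(2),'tilt z',R[:,2].round(4),'F',s['force'].round(2),'M',s['moment'].round(3),'op',round(s['opening'],4),'j',s['joint_positions'].round(1))
def go(x,y,z=None):
    d=np.array([x,y,s['position'][2] if z is None else z])-s['position']; print('units',(R.T@d/0.025).round(3))
E
python3 -c "
from st import *
go(.5147,.1095,.071)"
```

```text
t 4.25 pos [0.5124 0.1104 0.1702] yaw -11.72 tilt z [-0.0026  0.     -1.    ] F [-0.7  -1.09  0.39] M [0.011 0.081 0.024] op 0.6011 j [-1.000e-01  2.740e+01  9.990e+01  0.000e+00  5.280e+01  1.017e+02]
units [0.106 0.016 3.969]
```

Call:
arm_command --commands '[{"translation": [0.07,0.01,0.5],"dr": [0,0,0],"jaw": 0.4},{"translation": [0,0,0.7],"dr": [0,0,0],"jaw": 0.4},{"translation": [0,0,0.7],"dr": [0,0,0],"jaw": 0.4},{"translation": [0,0,0.7],"dr": [0,0,0],"jaw": 0.4},{"translation": [0,0,0.7],"dr": [0,0,0],"jaw": 0.4},{"translation": [0,0,0.4],"dr": [0,0,0],"jaw": 0.4},{"translation": [0,0,0.27],"dr": [0,0,0],"jaw": 0.4},{"translation": [0,0,0],"dr": [0,0,0],"jaw": 0.4},{"translation": [0,0,0],"dr": [0,0,0],"jaw": 0.4},{"translation": [0,0,0],"dr": [0,0,0],"jaw": 0.4}]'

```text
time_s: 5.08
position: [0.5162, 0.1101, 0.0721]
tcp_rot: [[0.979, -0.203, 0.001], [-0.203, -0.979, 0.0], [0.001, -0.0, -1.0]]
force: [1.2, -0.5, 0.7]
opening: 0.602
```

```bash
python3 -c "
from st import *
go(.5147,.1095,.071)
cap('wrist','w3')"
```

```text
t 5.08 pos [0.5162 0.1101 0.0721] yaw -11.73 tilt z [ 0.0015  0.     -1.    ] F [ 1.16 -0.51  0.7 ] M [ 0.049  0.033 -0.014] op 0.6016 j [-1.000e-01  3.700e+01  1.034e+02  0.000e+00  3.960e+01  1.016e+02]
units [-0.054  0.038  0.044]
```

View pics/w3.png

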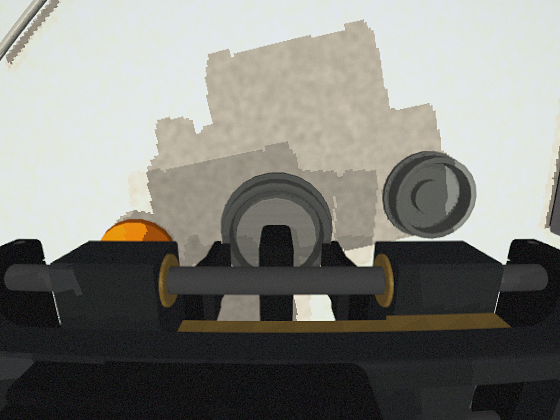

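The picture shows the grip bar at (276,250), centred between the fingers at about 215 and 337. Closing.

Call:
arm_command --commands '[{"translation": [-0.05,0.03,0.04],"dr": [0,0,0],"jaw": 0.5},{"translation": [0,0,0],"dr": [0,0,0],"jaw": 0.6},{"translation": [0,0,0],"dr": [0,0,0],"jaw": 0.7},{"translation": [0,0,0],"dr": [0,0,0],"jaw": 0.8},{"translation": [0,0,0],"dr": [0,0,0],"jaw": 0.9},{"translation": [0,0,0],"dr": [0,0,0],"jaw": 1},{"translation": [0,0,0],"dr": [0,0,0],"jaw": 1},{"translation": [0,0,0],"dr": [0,0,0],"jaw": 1}]'

```text
time_s: 5.8
position: [0.5144, 0.1096, 0.0702]
tcp_rot: [[0.979, -0.203, -0.0], [-0.203, -0.979, 0.0], [-0.0, -0.0, -1.0]]
force: [-0.1, 0.3, -0.1]
opening: 0.181
```

```bash
python3 -c "
from st import *
go(.5147,.1095,.071)"
```

```text
t 5.8 pos [0.5144 0.1096 0.0702] yaw -11.74 tilt z [-0.e+00  1.e-04 -1.e+00] F [-0.13  0.27 -0.15] M [ 0.042  0.024 -0.017] op 0.1806 j [ -0.2  37.1 103.7   0.   39.3 101.6]
units [ 0.013  0.003 -0.03 ]
```

Gripped: the opening reads 15.7 mm against a 16 mm bar. Lifting straight up.

Call:
arm_command --commands '[{"translation": [0,0,-0.1],"dr": [0,0,0],"jaw": 1},{"translation": [0,0,-0.3],"dr": [0,0,0],"jaw": 1},{"translation": [0,0,-0.5],"dr": [0,0,0],"jaw": 1},{"translation": [0,0,-0.7],"dr": [0,0,0],"jaw": 1},{"translation": [0,0,-0.7],"dr": [0,0,0],"jaw": 1},{"translation": [0,0,-0.7],"dr": [0,0,0],"jaw": 1},{"translation": [0,0,-0.7],"dr": [0,0,0],"jaw": 1},{"translation": [0,0,-0.5],"dr": [0,0,0],"jaw": 1},{"translation": [0,0,-0.2],"dr": [0,0,0],"jaw": 1},{"translation": [0,0,0],"dr": [0,0,0],"jaw": 1},{"translation": [0,0,0],"dr": [0,0,0],"jaw": 1},{"translation": [0,0,0],"dr": [0,0,0],"jaw": 1}]'

```text
time_s: 6.8
position: [0.5135, 0.1096, 0.1795]
tcp_rot: [[0.979, -0.203, -0.002], [-0.203, -0.979, 0.0], [-0.002, 0.0, -1.0]]
force: [-0.4, -0.7, -2.0]
opening: 0.183
```

```bash
python3 -c "
from st import *
go(.5287,-.182,.175)
cap('wrist','w4');cap('scene','s4');cap('top','t4')"
```

```text
t 6.8 pos [0.5135 0.1096 0.1795] yaw -11.74 tilt z [-0.002  0.    -1.   ] F [-0.4  -0.72 -2.02] M [0.072 0.053 0.043] op 0.1833 j [ -0.2  26.7  99.3   0.   54.1 101.6]
units [ 2.967 11.296  0.178]
```

View pics/w4.png

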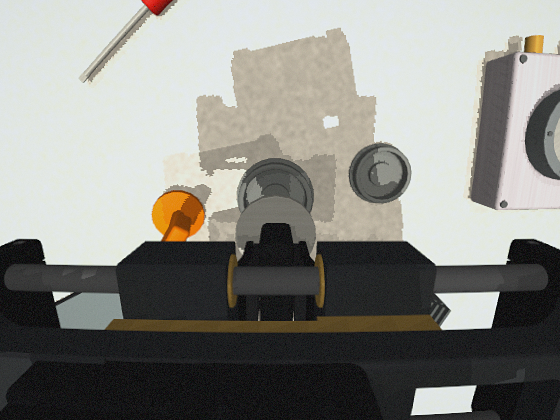

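View pics/s4.png

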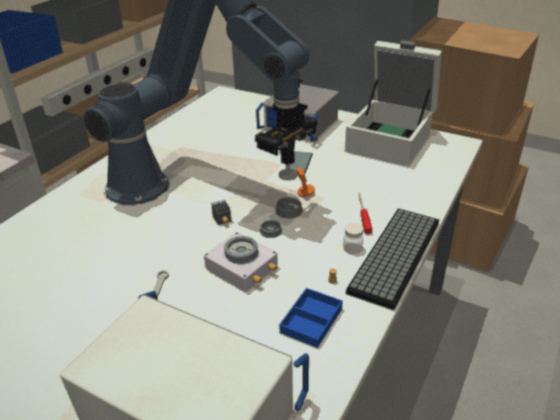

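The wrist picture shows the spanner held with its disc at about (276,225). The stand now shows empty at (276,190). The scene picture agrees. I measure the disc centre in the tool frame so the camera bias cancels against the ring measurement.

Run:
```python
from h import *
z=dict(np.load('pics/w4.npz')); z['pos']=np.zeros(3); z['rot']=np.eye(3)
c=cloud('wrist',z['d'],z)  # tool frame
u0,v0=225,188;w=c[v0:240,u0:330]
m=(abs(w[...,2]-.0462)<.004)
print(m.sum(),np.median(w[m][:,2]))
zz=np.median(w[m][:,2])
# upper arc: first mask row in each column
P=[]
for j in range(m.shape[1]):
    r=np.nonzero(m[:,j])[0]
    if len(r)>3: P.append((j+u0,r[0]+v0-0.5))
P=np.array(P); P=P[(P[:,0]>240)&(P[:,0]<312)&(P[:,1]<236)]
X=onplane('wrist',P[:,0],P[:,1],zz,z)[:,:2]
A=np.c_[2*X,np.ones(len(X))]; r=np.linalg.lstsq(A,(X**2).sum(1),rcond=None)[0]; print(r[:2],np.sqrt(r[2]+r[:2]@r[:2]))
from scipy.optimize import least_squares
f=least_squares(lambda q:np.hypot(*(X-q).T)-.0285,[0,0],loss='soft_l1',f_scale=.001); print('disc ctr tool',f.x,np.abs(f.fun).mean())
# ring in the tool frame of w1
z1=dict(np.load('pics/w1.npz')); R=z1['rot']; print('ring ctr tool frame at w1', R.T@(np.array([.5287,-.182,.062])-z1['pos']))
cv2.imwrite('pics/w4c.png',cv2.resize(z['p'][150:250,200:350],None,fx=5,fy=5,interpolation=cv2.INTER_CUBIC)[:,:,::-1])
```

```text
2415 0.04617984659847735
[0.00144938 0.00057614] 0.02753713413461218
disc ctr tool [0.00035017 0.00053302] 0.0002346800653089792
ring ctr tool frame at w1 [0.07543825 0.00043157 0.07143878]
```

View pics/w4c.png

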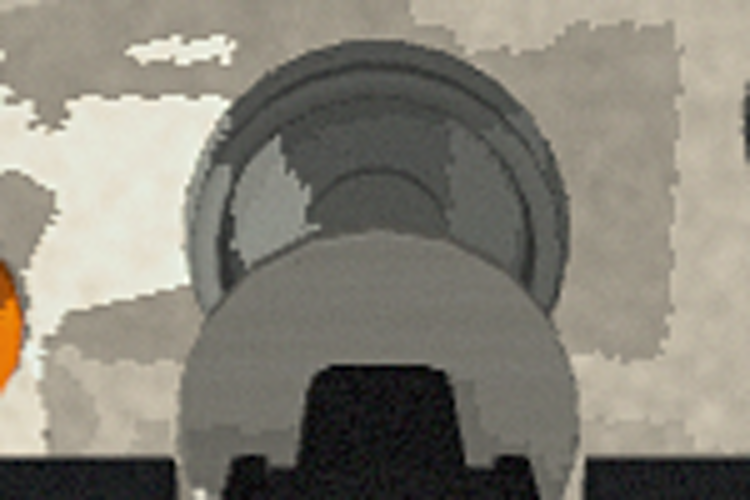

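Call:
arm_command --commands '[{"translation": [0.1,0.4,0],"dr": [0,0,0],"jaw": 1},{"translation": [0.2,0.8,0],"dr": [0,0,0],"jaw": 1},{"translation": [0.24,0.95,0],"dr": [0,0,0],"jaw": 1},{"translation": [0.24,0.95,0],"dr": [0,0,0],"jaw": 1},{"translation": [0.24,0.95,0],"dr": [0,0,0],"jaw": 1},{"translation": [0.24,0.95,0],"dr": [0,0,0],"jaw": 1},{"translation": [0.24,0.95,0],"dr": [0,0,0],"jaw": 1},{"translation": [0.24,0.95,0],"dr": [0,0,0],"jaw": 1},{"translation": [0.24,0.95,0],"dr": [0,0,0],"jaw": 1},{"translation": [0.24,0.95,0],"dr": [0,0,0],"jaw": 1},{"translation": [0.24,0.95,0],"dr": [0,0,0],"jaw": 1},{"translation": [0.24,0.95,0],"dr": [0,0,0],"jaw": 1}]'

```text
time_s: 7.95
position: [0.5255, -0.168, 0.1799]
tcp_rot: [[0.979, -0.204, -0.001], [-0.204, -0.979, 0.0], [-0.001, 0.0, -1.0]]
force: [1.6, -0.5, -2.1]
opening: 0.182
```

Call:
arm_command --commands '[{"translation": [0.2,0.5,0],"dr": [0,0,-0.4],"jaw": 1},{"translation": [0,0,0],"dr": [0,0,-0.9],"jaw": 1},{"translation": [0,0,0],"dr": [0,0,-1],"jaw": 1},{"translation": [0,0,0],"dr": [0,0,-1],"jaw": 1},{"translation": [0,0,0],"dr": [0,0,-1],"jaw": 1},{"translation": [0,0,0],"dr": [0,0,-1],"jaw": 1},{"translation": [0,0,0],"dr": [0,0,-0.8],"jaw": 1},{"translation": [0,0,0],"dr": [0,0,0],"jaw": 1},{"translation": [0,0,0],"dr": [0,0,0],"jaw": 1},{"translation": [0,0,0],"dr": [0,0,0],"jaw": 1}]'

```text
time_s: 8.78
position: [0.5281, -0.1796, 0.1801]
tcp_rot: [[0.908, 0.418, -0.0], [0.418, -0.908, 0.0], [-0.0, -0.0, -1.0]]
force: [-0.0, -0.2, -0.8]
opening: 0.183
```

```bash
python3 -c "
from st import *
go(.5282,-.1817,.14)
cap('wrist','w5')"
```

```text
t 8.78 pos [ 0.5281 -0.1796  0.1801] yaw 24.74 tilt z [-5.e-04  1.e-04 -1.e+00] F [-0.02 -0.19 -0.81] M [-0.009 -0.024 -0.023] op 0.1827 j [-30.3  28.8  94.7  -0.   56.4  35. ]
units [-0.032  0.076  1.602]
```

View pics/w5.png

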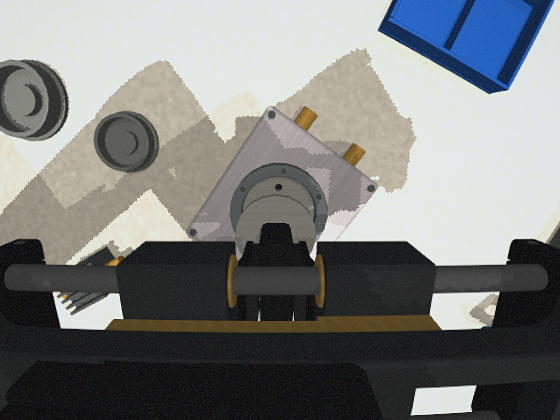

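The far ring hole is visible at (278,187), directly ahead of the disc. I check its lateral alignment in the tool frame.

Run:
```python
from ring import *
z=dict(np.load('pics/w5.npz')); h=dark(z,278,187,6); print(np.round(h,2))
P=onplane('wrist',h[0],h[1],.062,z); print('hole',P, 'tool', z['rot'].T@(P-z['pos']))
```

```text
[278.23 186.55  40.   111.    13.  ]
hole [ 0.54927619 -0.17242593  0.062     ] tool [0.02225025 0.00232872 0.11804648]
```

Lateral alignment agrees: 1.8 mm is needed and 1.9 mm planned. Descending to just above the ring face.

Call:
arm_command --commands '[{"translation": [-0.015,0.075,0.1],"dr": [0,0,0],"jaw": 1},{"translation": [0,0,0.3],"dr": [0,0,0],"jaw": 1},{"translation": [0,0,0.4],"dr": [0,0,0],"jaw": 1},{"translation": [0,0,0.4],"dr": [0,0,0],"jaw": 1},{"translation": [0,0,0.4],"dr": [0,0,0],"jaw": 1},{"translation": [0,0,0.3],"dr": [0,0,0],"jaw": 1},{"translation": [0,0,0.15],"dr": [0,0,0],"jaw": 1},{"translation": [0,0,0],"dr": [0,0,0],"jaw": 1},{"translation": [0,0,0],"dr": [0,0,0],"jaw": 1},{"translation": [0,0,0],"dr": [0,0,0],"jaw": 1}]'

```text
time_s: 9.67
position: [0.5292, -0.1813, 0.1293]
tcp_rot: [[0.907, 0.42, 0.001], [0.42, -0.907, -0.0], [0.0, 0.001, -1.0]]
force: [1.0, -0.4, -1.8]
opening: 0.181
```

```bash
python3 -c "
from st import *
go(.5284,-.1817,.125)
cap('wrist','w6')"
```

```text
t 9.67 pos [ 0.5292 -0.1813  0.1293] yaw 24.86 tilt z [ 7.e-04 -4.e-04 -1.e+00] F [ 1.01 -0.39 -1.8 ] M [-0.004 -0.03   0.   ] op 0.1811 j [-30.4  33.2  96.9   0.   49.9  34.8]
units [-0.035 -0.     0.173]
```

View pics/w6.png

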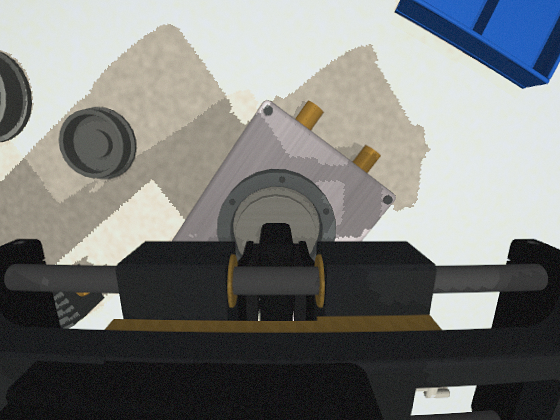

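Call:
arm_command --commands '[{"translation": [-0.02,0,0.04],"dr": [0,0,0],"jaw": 1},{"translation": [0,0,0.04],"dr": [0,0,0],"jaw": 1},{"translation": [0,0,0.04],"dr": [0,0,0],"jaw": 1},{"translation": [0,0,0.04],"dr": [0,0,0],"jaw": 1},{"translation": [0,0,0],"dr": [0,0,0],"jaw": 1},{"translation": [0,0,0],"dr": [0,0,0],"jaw": 1},{"translation": [0,0,0],"dr": [0,0,0],"jaw": 1}]'

```text
time_s: 10.3
position: [0.5284, -0.1813, 0.125]
tcp_rot: [[0.907, 0.42, -0.0], [0.42, -0.907, 0.0], [0.0, -0.0, -1.0]]
force: [0.4, 0.6, -2.5]
opening: 0.181
```

```bash
python3 -c "
from st import *
go(.5284,-.1817,.123)"
```

```text
t 10.3 pos [ 0.5284 -0.1813  0.125 ] yaw 24.86 tilt z [-0.  0. -1.] F [ 0.38  0.59 -2.46] M [-0.031 -0.014  0.026] op 0.1805 j [-30.4  33.5  97.1   0.   49.3  34.7]
units [-0.006  0.013  0.081]
```

Call:
arm_command --commands '[{"translation": [0,0.01,0.03],"dr": [0,0,0],"jaw": 1},{"translation": [0,0,0.03],"dr": [0,0,0],"jaw": 1},{"translation": [0,0,0.02],"dr": [0,0,0],"jaw": 1},{"translation": [0,0,0.02],"dr": [0,0,0],"jaw": 1},{"translation": [0,0,0],"dr": [0,0,0],"jaw": 1},{"translation": [0,0,0],"dr": [0,0,0],"jaw": 1}]'

```text
time_s: 10.8
position: [0.5285, -0.1816, 0.1225]
tcp_rot: [[0.907, 0.42, -0.0], [0.42, -0.907, 0.0], [-0.0, -0.0, -1.0]]
force: [0.2, -0.8, -1.5]
opening: 0.178
```

```bash
python3 -c "
from st import *
go(.5284,-.1817,.123)"
```

```text
t 10.8 pos [ 0.5285 -0.1816  0.1225] yaw 24.86 tilt z [-1.e-04  1.e-04 -1.e+00] F [ 0.24 -0.76 -1.51] M [-0.027  0.04   0.001] op 0.1782 j [-30.4  33.8  97.2   0.   49.   34.7]
units [-0.004  0.003 -0.021]
```

No reaction yet, with the origin at about 61 mm. Continuing gently.

Call:
arm_command --commands '[{"translation": [0,0,0.02],"dr": [0,0,0],"jaw": 1},{"translation": [0,0,0.02],"dr": [0,0,0],"jaw": 1},{"translation": [0,0,0.02],"dr": [0,0,0],"jaw": 1},{"translation": [0,0,0.02],"dr": [0,0,0],"jaw": 1},{"translation": [0,0,0],"dr": [0,0,0],"jaw": 1}]'

```text
time_s: 11.22
position: [0.5284, -0.1815, 0.1204]
tcp_rot: [[0.907, 0.42, -0.0], [0.42, -0.907, 0.0], [-0.0, -0.0, -1.0]]
force: [0.7, 0.5, -2.9]
opening: 0.181
```

Call:
arm_command --commands '[{"translation": [0,0,0.02],"dr": [0,0,0],"jaw": 1},{"translation": [0,0,0.02],"dr": [0,0,0],"jaw": 1},{"translation": [0,0,0],"dr": [0,0,0],"jaw": 1}]'

```text
time_s: 11.47
position: [0.5284, -0.1816, 0.1195]
tcp_rot: [[0.907, 0.42, -0.0], [0.42, -0.907, 0.0], [-0.0, -0.0, -1.0]]
force: [-0.6, -0.8, -2.0]
opening: 0.18
```

```bash
python3 -c "
from st import *
go(.5284,-.1817,.1168)"
```

```text
t 11.47 pos [ 0.5284 -0.1816  0.1195] yaw 24.86 tilt z [-2.e-04  1.e-04 -1.e+00] F [-0.62 -0.76 -1.99] M [-0.073 -0.012 -0.034] op 0.1796 j [-30.4  34.   97.3   0.   48.6  34.7]
units [-0.004  0.005  0.107]
```

Call:
arm_command --commands '[{"translation": [0,0,0.02],"dr": [0,0,0],"jaw": 1},{"translation": [0,0,0.02],"dr": [0,0,0],"jaw": 1},{"translation": [0,0,0.02],"dr": [0,0,0],"jaw": 1},{"translation": [0,0,0.02],"dr": [0,0,0],"jaw": 1},{"translation": [0,0,0.02],"dr": [0,0,0],"jaw": 1},{"translation": [0,0,0],"dr": [0,0,0],"jaw": 1},{"translation": [0,0,0],"dr": [0,0,0],"jaw": 1}]'

```text
time_s: 12.05
position: [0.5285, -0.1816, 0.117]
tcp_rot: [[0.907, 0.421, -0.0], [0.421, -0.907, -0.0], [-0.0, -0.0, -1.0]]
force: [-0.2, -0.1, -1.6]
opening: 0.182
```

```bash
python3 -c "
from st import *
go(.5284,-.1817,.117)
cap('wrist','w7')"
```

```text
t 12.05 pos [ 0.5285 -0.1816  0.117 ] yaw 24.87 tilt z [-0. -0. -1.] F [-0.15 -0.12 -1.58] M [-0.034 -0.03   0.04 ] op 0.1822 j [-30.4  34.3  97.4  -0.   48.3  34.7]
units [-0.006  0.002  0.001]
```

View pics/w7.png

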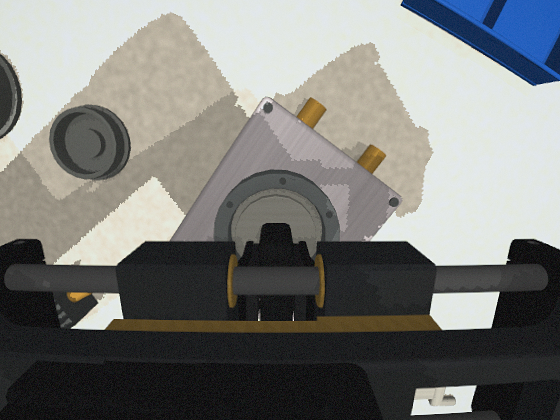

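Pins are in: the origin is at about 56 mm with no axial reaction. Turning clockwise in small steps and watching the moment.

Call:
arm_command --commands '[{"translation": [0,0,0],"dr": [0,0,0.2],"jaw": 1},{"translation": [0,0,0],"dr": [0,0,0.3],"jaw": 1},{"translation": [0,0,0],"dr": [0,0,0.3],"jaw": 1},{"translation": [0,0,0],"dr": [0,0,0.3],"jaw": 1},{"translation": [0,0,0],"dr": [0,0,0.3],"jaw": 1},{"translation": [0,0,0],"dr": [0,0,0.3],"jaw": 1}]'

```text
time_s: 12.6
position: [0.5287, -0.1819, 0.1172]
tcp_rot: [[0.968, 0.251, 0.0], [0.251, -0.968, -0.001], [0.0, 0.001, -1.0]]
force: [0.3, -0.1, -1.8]
opening: 0.179
```

```bash
python3 -c "
from st import *
go(.5284,-.1817,.117)"
```

```text
t 12.6 pos [ 0.5287 -0.1819  0.1172] yaw 14.57 tilt z [ 5.e-04 -8.e-04 -1.e+00] F [ 0.28 -0.1  -1.84] M [-0.097 -0.029  0.107] op 0.1791 j [-30.4  34.3  97.4  -0.   48.3  45. ]
units [-0.01  -0.01   0.006]
```

Mz is about 0.11 N m, so the ring is turning with the expected drag. Continuing.

Call:
arm_command --commands '[{"translation": [0,0,0],"dr": [0,0,0.4],"jaw": 1},{"translation": [0,0,0],"dr": [0,0,0.4],"jaw": 1},{"translation": [0,0,0],"dr": [0,0,0.4],"jaw": 1},{"translation": [0,0,0],"dr": [0,0,0.4],"jaw": 1},{"translation": [0,0,0],"dr": [0,0,0.4],"jaw": 1},{"translation": [0,0,0],"dr": [0,0,0.4],"jaw": 1},{"translation": [0,0,0],"dr": [0,0,0.4],"jaw": 1},{"translation": [0,0,0],"dr": [0,0,0.4],"jaw": 1},{"translation": [0,0,0],"dr": [0,0,0.4],"jaw": 1},{"translation": [0,0,0],"dr": [0,0,0.4],"jaw": 1}]'

```text
time_s: 13.43
position: [0.5285, -0.1814, 0.1171]
tcp_rot: [[0.986, -0.165, 0.0], [-0.165, -0.986, 0.0], [0.0, -0.0, -1.0]]
force: [0.4, 0.5, -1.0]
opening: 0.179
```

```bash
python3 -c "
from st import *
go(.5284,-.1817,.117)"
```

```text
t 13.43 pos [ 0.5285 -0.1814  0.1171] yaw -9.48 tilt z [ 0.e+00  2.e-04 -1.e+00] F [ 0.41  0.45 -1.  ] M [ 0.192 -0.054  0.096] op 0.1793 j [-30.4  34.2  97.4   0.   48.3  69.1]
units [-0.003  0.013  0.005]
```

Call:
arm_command --commands '[{"translation": [0,0,0],"dr": [0,0,0.4],"jaw": 1},{"translation": [0,0,0],"dr": [0,0,0.4],"jaw": 1},{"translation": [0,0,0],"dr": [0,0,0.4],"jaw": 1},{"translation": [0,0,0],"dr": [0,0,0.4],"jaw": 1},{"translation": [0,0,0],"dr": [0,0,0.4],"jaw": 1},{"translation": [0,0,0],"dr": [0,0,0.4],"jaw": 1}]'

```text
time_s: 13.93
position: [0.5286, -0.1811, 0.1171]
tcp_rot: [[0.914, -0.405, 0.0], [-0.405, -0.914, 0.001], [-0.0, -0.001, -1.0]]
force: [0.8, 2.0, -1.7]
opening: 0.179
```

```bash
python3 -c "
from st import *
go(.5284,-.1817,.117)"
```

```text
t 13.93 pos [ 0.5286 -0.1811  0.1171] yaw -23.89 tilt z [ 1.e-04  7.e-04 -1.e+00] F [ 0.78  1.99 -1.73] M [ 0.369 -0.104  0.122] op 0.179 j [-30.4  34.2  97.4   0.1  48.3  83.5]
units [0.004 0.025 0.005]
```

The sideways force is small (2 N toward +y), so I relieve it by following it 0.5 mm. From here I use small steps and read the moment at every stage.

Call:
arm_command --commands '[{"translation": [0,-0.02,0],"dr": [0,0,0.25],"jaw": 1},{"translation": [0,0,0],"dr": [0,0,0.25],"jaw": 1},{"translation": [0,0,0],"dr": [0,0,0.25],"jaw": 1},{"translation": [0,0,0],"dr": [0,0,0.25],"jaw": 1}]'

```text
time_s: 14.27
position: [0.5287, -0.1808, 0.1171]
tcp_rot: [[0.867, -0.497, -0.0], [-0.497, -0.867, 0.0], [-0.0, -0.0, -1.0]]
force: [0.5, 1.3, -1.6]
opening: 0.183
```

```bash
python3 -c "
from st import *"
```

```text
t 14.27 pos [ 0.5287 -0.1808  0.1171] yaw -29.83 tilt z [-1.e-04  4.e-04 -1.e+00] F [ 0.46  1.32 -1.55] M [ 0.274 -0.009  0.137] op 0.1833 j [-30.3  34.3  97.4   0.   48.3  89.5]
```

Call:
arm_command --commands '[{"translation": [0,0,0],"dr": [0,0,0.2],"jaw": 1},{"translation": [0,0,0],"dr": [0,0,0.2],"jaw": 1},{"translation": [0,0,0],"dr": [0,0,0.1],"jaw": 1}]'

```text
time_s: 14.52
position: [0.5287, -0.1809, 0.1171]
tcp_rot: [[0.84, -0.542, -0.0], [-0.542, -0.84, 0.0], [-0.0, -0.0, -1.0]]
force: [-1.0, 1.5, -1.0]
opening: 0.183
```

```bash
python3 -c "
from st import *"
```

```text
t 14.52 pos [ 0.5287 -0.1809  0.1171] yaw -32.82 tilt z [-1.e-04  4.e-04 -1.e+00] F [-1.02  1.51 -0.98] M [ 0.405 -0.021  0.086] op 0.1832 j [-30.4  34.3  97.4   0.   48.3  92.4]
```

Moment is still at drag level. I go on at about 1° per row, reading every 2°.

Call:
arm_command --commands '[{"translation": [0,0,0],"dr": [0,0,0.15],"jaw": 1},{"translation": [0,0,0],"dr": [0,0,0.15],"jaw": 1}]'

```text
time_s: 14.68
position: [0.5287, -0.1808, 0.1171]
tcp_rot: [[0.823, -0.568, -0.0], [-0.568, -0.823, 0.001], [-0.0, -0.0, -1.0]]
force: [-0.4, 2.2, -0.2]
opening: 0.182
```

```bash
python3 -c "
from st import *"
```

```text
t 14.68 pos [ 0.5287 -0.1808  0.1171] yaw -34.62 tilt z [-1.e-04  5.e-04 -1.e+00] F [-0.37  2.21 -0.2 ] M [ 0.506 -0.13   0.179] op 0.1819 j [-30.4  34.3  97.4   0.   48.3  94.2]
```

Call:
arm_command --commands '[{"translation": [0,0,0],"dr": [0,0,0.15],"jaw": 1},{"translation": [0,0,0],"dr": [0,0,0.15],"jaw": 1}]'

```text
time_s: 14.85
position: [0.5287, -0.1808, 0.1171]
tcp_rot: [[0.805, -0.594, 0.0], [-0.594, -0.805, 0.001], [-0.0, -0.0, -1.0]]
force: [1.7, 2.1, -0.1]
opening: 0.183
```

```bash
python3 -c "
from st import *"
```

```text
t 14.85 pos [ 0.5287 -0.1808  0.1171] yaw -36.43 tilt z [ 0.e+00  5.e-04 -1.e+00] F [ 1.66  2.05 -0.12] M [ 0.663 -0.091  0.187] op 0.1828 j [-30.4  34.3  97.4   0.   48.3  96.1]
```

Call:
arm_command --commands '[{"translation": [0,0,0],"dr": [0,0,0.15],"jaw": 1},{"translation": [0,0,0],"dr": [0,0,0.1],"jaw": 1}]'

```text
time_s: 15.02
position: [0.5287, -0.1808, 0.1171]
tcp_rot: [[0.789, -0.614, -0.0], [-0.614, -0.789, 0.0], [-0.0, -0.0, -1.0]]
force: [1.0, 2.6, 0.0]
opening: 0.183
```

```bash
python3 -c "
from st import *"
```

```text
t 15.02 pos [ 0.5287 -0.1808  0.1171] yaw -37.88 tilt z [-1.e-04  4.e-04 -1.e+00] F [1.01 2.61 0.05] M [ 0.788 -0.062  0.435] op 0.1829 j [-30.3  34.3  97.4   0.   48.3  97.5]
```

Mz jumped from 0.19 to 0.44 within the last 1.5°, which looks like the stop. I hold, then confirm with a tiny nudge.

Call:
arm_command --commands '[{"translation": [0,0,0],"dr": [0,0,0],"jaw": 1},{"translation": [0,0,0],"dr": [0,0,0],"jaw": 1}]'

```text
time_s: 15.18
position: [0.5287, -0.1809, 0.1171]
tcp_rot: [[0.79, -0.613, -0.0], [-0.613, -0.79, 0.0], [-0.0, -0.0, -1.0]]
force: [0.4, 4.1, 0.6]
opening: 0.187
```

```bash
python3 -c "
from st import *"
```

```text
t 15.18 pos [ 0.5287 -0.1809  0.1171] yaw -37.82 tilt z [-1.e-04  3.e-04 -1.e+00] F [0.36 4.09 0.57] M [ 0.81  -0.187  0.351] op 0.1866 j [-30.4  34.3  97.4   0.   48.3  97.5]
```

Call:
arm_command --commands '[{"translation": [0,-0.01,0],"dr": [0,0,0.03],"jaw": 1},{"translation": [0,0,0],"dr": [0,0,0],"jaw": 1}]'

```text
time_s: 15.35
position: [0.5287, -0.1808, 0.1171]
tcp_rot: [[0.788, -0.616, -0.0], [-0.616, -0.788, 0.0], [-0.0, 0.0, -1.0]]
force: [-0.6, 3.5, 0.4]
opening: 0.181
```

```bash
python3 -c "
from st import *"
```

```text
t 15.35 pos [ 0.5287 -0.1808  0.1171] yaw -38.0 tilt z [-4.e-04  1.e-04 -1.e+00] F [-0.55  3.48  0.38] M [0.75  0.002 0.405] op 0.1813 j [-30.3  34.3  97.4  -0.   48.4  97.7]
```

Call:
arm_command --commands '[{"translation": [0,-0.02,0],"dr": [0,0,0.04],"jaw": 1},{"translation": [0,0,0],"dr": [0,0,0],"jaw": 1}]'

```text
time_s: 15.52
position: [0.5289, -0.1807, 0.1171]
tcp_rot: [[0.786, -0.619, -0.001], [-0.619, -0.786, -0.0], [-0.0, 0.001, -1.0]]
force: [0.3, 1.7, -0.0]
opening: 0.18
```

```bash
python3 -c "
from st import *
cap('wrist','w8')"
```

```text
t 15.52 pos [ 0.5289 -0.1807  0.1171] yaw -38.23 tilt z [-8.e-04 -4.e-04 -1.e+00] F [ 0.32  1.69 -0.02] M [0.467 0.207 0.372] op 0.1797 j [-30.3  34.3  97.4  -0.1  48.4  98. ]
```

View pics/w8.png

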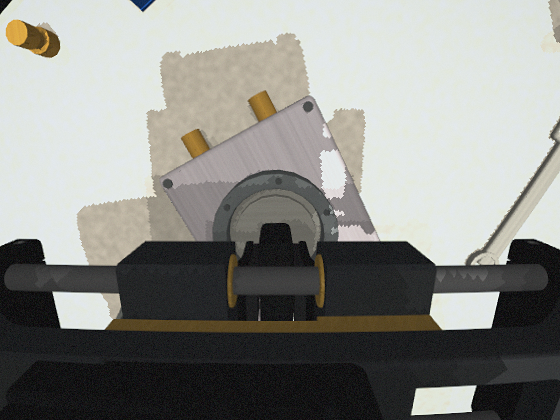

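Still at about 3x drag. I take one more careful nudge with averaged readings to tell stop from friction.

Call:
arm_command --commands '[{"translation": [0,0,0],"dr": [0,0,0.05],"jaw": 1},{"translation": [0,0,0],"dr": [0,0,0],"jaw": 1}]'

```text
time_s: 15.73
position: [0.5289, -0.1807, 0.1171]
tcp_rot: [[0.782, -0.623, -0.001], [-0.623, -0.782, -0.0], [-0.0, 0.001, -1.0]]
force: [0.2, 2.1, 0.5]
opening: 0.18
```

```bash
python3 -c "
from st import *"
```

```text
t 15.73 pos [ 0.5289 -0.1807  0.1171] yaw -38.55 tilt z [-6.e-04 -2.e-04 -1.e+00] F [0.15 2.05 0.48] M [0.444 0.277 0.473] op 0.1804 j [-30.3  34.3  97.4  -0.   48.4  98.3]
```

Call:
arm_command --commands '[{"translation": [0,0,0],"dr": [0,0,0],"jaw": 1}]'

```text
time_s: 15.82
position: [0.5289, -0.1806, 0.1171]
tcp_rot: [[0.782, -0.623, -0.001], [-0.623, -0.782, -0.0], [-0.0, 0.0, -1.0]]
force: [-1.3, 1.2, 0.5]
opening: 0.183
```

```bash
python3 -c "
from st import *"
```

```text
t 15.82 pos [ 0.5289 -0.1806  0.1171] yaw -38.54 tilt z [-6.e-04 -2.e-04 -1.e+00] F [-1.3   1.2   0.54] M [0.42  0.242 0.467] op 0.1833 j [-30.3  34.3  97.4  -0.   48.4  98.3]
```

The moment holds at 0.47 N m (below 0.6), scales with the nudge and shows no ring motion: the ring is home. Backing off to mid-play.

Call:
arm_command --commands '[{"translation": [0,0,0],"dr": [0,0,-0.2],"jaw": 1},{"translation": [0,0,0],"dr": [0,0,-0.2],"jaw": 1},{"translation": [0,0,0],"dr": [0,0,-0.15],"jaw": 1},{"translation": [0,0,0],"dr": [0,0,0],"jaw": 1},{"translation": [0,0,0],"dr": [0,0,0],"jaw": 1}]'

```text
time_s: 16.23
position: [0.5295, -0.181, 0.1169]
tcp_rot: [[0.816, -0.578, 0.001], [-0.578, -0.816, -0.001], [0.001, 0.0, -1.0]]
force: [-0.8, -0.7, -1.3]
opening: 0.179
```

```bash
python3 -c "
from st import *
go(.5287,-.1812,.117)"
```

```text
t 16.23 pos [ 0.5295 -0.181   0.1169] yaw -35.3 tilt z [ 7.e-04 -5.e-04 -1.e+00] F [-0.79 -0.68 -1.28] M [0.033 0.067 0.007] op 0.1794 j [-30.3  34.3  97.4  -0.   48.3  95. ]
units [-0.021  0.025 -0.002]
```

Unloaded (Mz about 0). Lifting out slowly.

Call:
arm_command --commands '[{"translation": [0,0,-0.04],"dr": [0,0,0],"jaw": 1},{"translation": [0,0,-0.06],"dr": [0,0,0],"jaw": 1},{"translation": [0,0,-0.08],"dr": [0,0,0],"jaw": 1},{"translation": [0,0,-0.08],"dr": [0,0,0],"jaw": 1}]'

```text
time_s: 16.57
position: [0.5294, -0.1806, 0.1238]
tcp_rot: [[0.816, -0.577, 0.001], [-0.577, -0.816, -0.0], [0.001, -0.0, -1.0]]
force: [-0.3, -0.3, -2.3]
opening: 0.185
```

```bash
python3 -c "
from st import *"
```

```text
t 16.57 pos [ 0.5294 -0.1806  0.1238] yaw -35.27 tilt z [ 6.e-04 -2.e-04 -1.e+00] F [-0.28 -0.28 -2.28] M [0.095 0.009 0.006] op 0.1848 j [-30.3  33.7  97.1   0.   49.2  95. ]
```

Call:
arm_command --commands '[{"translation": [0,0,-0.1],"dr": [0,0,0],"jaw": 1},{"translation": [0,0,-0.2],"dr": [0,0,0],"jaw": 1},{"translation": [0,0,-0.4],"dr": [0,0,0],"jaw": 1},{"translation": [0,0,-0.5],"dr": [0,0,0],"jaw": 1},{"translation": [0,0,-0.5],"dr": [0,0,0],"jaw": 1},{"translation": [0,0,-0.5],"dr": [0,0,0],"jaw": 1},{"translation": [0,0,-0.3],"dr": [0,0,0],"jaw": 1},{"translation": [0,0,0],"dr": [0,0,0],"jaw": 1},{"translation": [0,0,0],"dr": [0,0,0],"jaw": 1}]'

```text
time_s: 17.32
position: [0.5294, -0.1806, 0.1867]
tcp_rot: [[0.817, -0.577, 0.001], [-0.577, -0.817, -0.001], [0.001, -0.0, -1.0]]
force: [-0.2, 0.4, -2.1]
opening: 0.183
```

```bash
python3 -c "
from st import *
go(.5145,.1095,.18)
cap('wrist','w9')"
```

```text
t 17.32 pos [ 0.5294 -0.1806  0.1867] yaw -35.25 tilt z [ 1.2e-03 -7.0e-04 -1.0e+00] F [-0.23  0.39 -2.07] M [0.088 0.015 0.043] op 0.1829 j [-30.3  28.4  94.3   0.   57.3  95. ]
units [-7.184 -9.133  0.261]
```

View pics/w9.png

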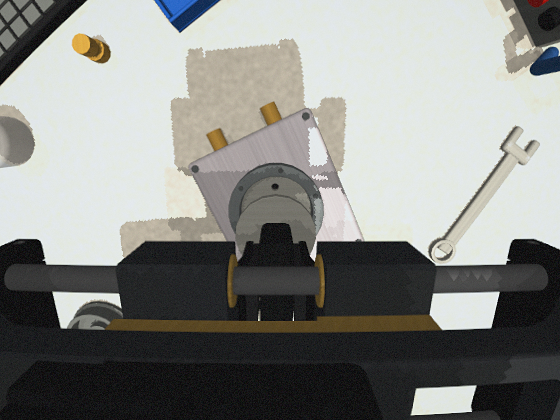

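The hole is visible at (275,187). I compute the ring's final yaw and re-measure the held spanner.

Run:
```python
from ring import *
z=dict(np.load('pics/w9.npz')); h=dark(z,275,187,6)
P=onplane('wrist',h[0],h[1],.062,z); d=P[:2]-[.5287,-.182]; print('yaw',np.degrees(np.arctan2(d[1],d[0])),np.hypot(*d))
z['pos']=np.zeros(3); z['rot']=np.eye(3); c=cloud('wrist',z['d'],z); u0,v0=225,188; w=c[v0:240,u0:330]; m=abs(w[...,2]-.0462)<.004
zz=np.median(w[m][:,2]); print('disc depth',zz)
P=[]
for j in range(m.shape[1]):
    r=np.nonzero(m[:,j])[0]
    if len(r)>3: P.append((j+u0,r[0]+v0-.5))
P=np.array(P); P=P[(P[:,0]>240)&(P[:,0]<312)&(P[:,1]<236)]; X=onplane('wrist',P[:,0],P[:,1],zz,z)[:,:2]
from scipy.optimize import least_squares
f=least_squares(lambda q:np.hypot(*(X-q).T)-.0285,[0,0],loss='soft_l1',f_scale=.001); print(f.x)
```

```text
yaw -32.65897263577635 0.02237763707461044
disc depth 0.04617766789039987
[0.00080438 0.00100822]
```

The ring turned 24.9° → -32.7° (about 1.0 rad). That fits a start of about 0.2 rad and a collar turn of about 0.21, and it stood still over the last ~2.5° of wind-up. Returning to the stand.

Call:
arm_command --commands '[{"translation": [-0.3,-0.38,0],"dr": [0,0,0],"jaw": 1},{"translation": [-0.6,-0.76,0],"dr": [0,0,0],"jaw": 1},{"translation": [-0.7,-0.89,0],"dr": [0,0,0],"jaw": 1},{"translation": [-0.7,-0.89,0],"dr": [0,0,0],"jaw": 1},{"translation": [-0.7,-0.89,0],"dr": [0,0,0],"jaw": 1},{"translation": [-0.7,-0.89,0],"dr": [0,0,0],"jaw": 1},{"translation": [-0.7,-0.89,0],"dr": [0,0,0],"jaw": 1},{"translation": [-0.7,-0.89,0],"dr": [0,0,0],"jaw": 1},{"translation": [-0.7,-0.89,0],"dr": [0,0,0],"jaw": 1},{"translation": [-0.7,-0.89,0],"dr": [0,0,0],"jaw": 1},{"translation": [-0.5,-0.65,0],"dr": [0,0,0],"jaw": 1},{"translation": [-0.2,-0.24,0],"dr": [0,0,0],"jaw": 1}]'

```text
time_s: 18.37
position: [0.5124, 0.1137, 0.1852]
tcp_rot: [[0.818, -0.575, -0.003], [-0.575, -0.818, 0.001], [-0.003, 0.001, -1.0]]
force: [1.2, -0.2, -2.4]
opening: 0.179
```

Call:
arm_command --commands '[{"translation": [0,0,0],"dr": [0,0,-0.5],"jaw": 1},{"translation": [0,0,0],"dr": [0,0,-0.9],"jaw": 1},{"translation": [0,0,0],"dr": [0,0,-0.9],"jaw": 1},{"translation": [0,0,0],"dr": [0,0,-0.9],"jaw": 1},{"translation": [0,0,0],"dr": [0,0,-0.7],"jaw": 1},{"translation": [0,0,0],"dr": [0,0,0],"jaw": 1},{"translation": [0,0,0],"dr": [0,0,0],"jaw": 1},{"translation": [0,0,0],"dr": [0,0,0],"jaw": 1}]'

```text
time_s: 19.03
position: [0.5139, 0.1101, 0.1857]
tcp_rot: [[0.978, -0.207, -0.001], [-0.207, -0.978, -0.0], [-0.001, 0.0, -1.0]]
force: [0.5, 0.9, -1.0]
opening: 0.181
```

```bash
python3 -c "
from st import *
go(.5144,.1101,.10)
cap('wrist','w10')"
```

```text
t 19.03 pos [0.5139 0.1101 0.1857] yaw -11.96 tilt z [-9.e-04 -0.e+00 -1.e+00] F [ 0.49  0.9  -0.98] M [0.015 0.066 0.002] op 0.1811 j [-1.000e-01  2.620e+01  9.900e+01 -0.000e+00  5.490e+01  1.019e+02]
units [ 0.024 -0.006  3.429]
```

View pics/w10.png

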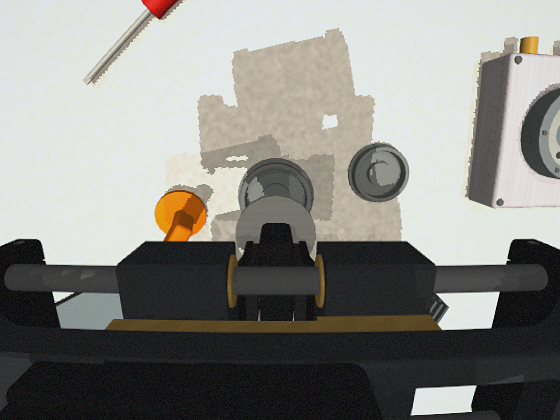

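The view is the same as just after lifting: the disc is centred over the stand at (276,190). Lowering.

Call:
arm_command --commands '[{"translation": [0.02,0,0.3],"dr": [0,0,0],"jaw": 1},{"translation": [0,0,0.6],"dr": [0,0,0],"jaw": 1},{"translation": [0,0,0.7],"dr": [0,0,0],"jaw": 1},{"translation": [0,0,0.7],"dr": [0,0,0],"jaw": 1},{"translation": [0,0,0.6],"dr": [0,0,0],"jaw": 1},{"translation": [0,0,0.4],"dr": [0,0,0],"jaw": 1},{"translation": [0,0,0.2],"dr": [0,0,0],"jaw": 1},{"translation": [0,0,0.1],"dr": [0,0,0],"jaw": 1},{"translation": [0,0,0],"dr": [0,0,0],"jaw": 1},{"translation": [0,0,0],"dr": [0,0,0],"jaw": 1},{"translation": [0,0,0],"dr": [0,0,0],"jaw": 1}]'

```text
time_s: 20.0
position: [0.5154, 0.1101, 0.0968]
tcp_rot: [[0.979, -0.205, 0.002], [-0.205, -0.979, 0.0], [0.002, -0.0, -1.0]]
force: [0.2, 0.8, -2.0]
opening: 0.181
```

```bash
python3 -c "
from st import *
go(.5144,.1101,.0755)"
```

```text
t 20.0 pos [0.5154 0.1101 0.0968] yaw -11.86 tilt z [ 0.0018  0.     -1.    ] F [ 0.18  0.76 -2.05] M [ 0.018  0.044 -0.005] op 0.1809 j [-1.000e-01  3.440e+01  1.028e+02  0.000e+00  4.270e+01  1.018e+02]
units [-0.039  0.009  0.852]
```

Call:
arm_command --commands '[{"translation": [-0.03,0,0.15],"dr": [0,0,0],"jaw": 1},{"translation": [0,0,0.2],"dr": [0,0,0],"jaw": 1},{"translation": [0,0,0.2],"dr": [0,0,0],"jaw": 1},{"translation": [0,0,0.15],"dr": [0,0,0],"jaw": 1},{"translation": [0,0,0.1],"dr": [0,0,0],"jaw": 1},{"translation": [0,0,0],"dr": [0,0,0],"jaw": 1},{"translation": [0,0,0],"dr": [0,0,0],"jaw": 1},{"translation": [0,0,0],"dr": [0,0,0],"jaw": 1}]'

```text
time_s: 20.67
position: [0.5141, 0.1102, 0.076]
tcp_rot: [[0.979, -0.205, 0.0], [-0.205, -0.979, -0.0], [0.0, -0.0, -1.0]]
force: [-0.5, -0.5, -1.9]
opening: 0.185
```

```bash
python3 -c "
from st import *
go(.5144,.1101,.0705)"
```

```text
t 20.67 pos [0.5141 0.1102 0.076 ] yaw -11.85 tilt z [ 1.e-04 -0.e+00 -1.e+00] F [-0.47 -0.47 -1.86] M [ 0.033 -0.006 -0.059] op 0.1848 j [-1.000e-01  3.650e+01  1.035e+02 -0.000e+00  4.000e+01  1.018e+02]
units [0.013 0.002 0.222]
```

Call:
arm_command --commands '[{"translation": [0.01,0,0.05],"dr": [0,0,0],"jaw": 1},{"translation": [0,0,0.05],"dr": [0,0,0],"jaw": 1},{"translation": [0,0,0.04],"dr": [0,0,0],"jaw": 1},{"translation": [0,0,0.03],"dr": [0,0,0],"jaw": 1},{"translation": [0,0,0.03],"dr": [0,0,0],"jaw": 1},{"translation": [0,0,0],"dr": [0,0,0],"jaw": 1},{"translation": [0,0,0],"dr": [0,0,0],"jaw": 1}]'

```text
time_s: 21.25
position: [0.5142, 0.1102, 0.071]
tcp_rot: [[0.979, -0.205, -0.0], [-0.205, -0.979, 0.0], [-0.0, 0.0, -1.0]]
force: [-0.3, -0.4, -0.9]
opening: 0.179
```

```bash
python3 -c "
from st import *"
```

```text
t 21.25 pos [0.5142 0.1102 0.071 ] yaw -11.86 tilt z [-2.e-04  0.e+00 -1.e+00] F [-0.32 -0.42 -0.93] M [0.017 0.016 0.03 ] op 0.1788 j [-1.000e-01  3.700e+01  1.036e+02  0.000e+00  3.940e+01  1.018e+02]
```

Call:
arm_command --commands '[{"translation": [0,0,0.02],"dr": [0,0,0],"jaw": 1},{"translation": [0,0,0],"dr": [0,0,0],"jaw": 1},{"translation": [0,0,0],"dr": [0,0,0],"jaw": 1}]'

```text
time_s: 21.5
position: [0.5142, 0.1102, 0.0705]
tcp_rot: [[0.979, -0.205, -0.0], [-0.205, -0.979, 0.0], [-0.0, -0.0, -1.0]]
force: [-0.6, -0.3, -1.0]
opening: 0.179
```

```bash
python3 -c "
from st import *"
```

```text
t 21.5 pos [0.5142 0.1102 0.0705] yaw -11.86 tilt z [-0.  0. -1.] F [-0.61 -0.34 -1.03] M [-0.003  0.052  0.008] op 0.1791 j [-1.000e-01  3.710e+01  1.037e+02  0.000e+00  3.930e+01  1.018e+02]
```

One more small step to positive contact.

Call:
arm_command --commands '[{"translation": [0,0,0.02],"dr": [0,0,0],"jaw": 1},{"translation": [0,0,0.01],"dr": [0,0,0],"jaw": 1},{"translation": [0,0,0],"dr": [0,0,0],"jaw": 1}]'

```text
time_s: 21.75
position: [0.5143, 0.1102, 0.0702]
tcp_rot: [[0.979, -0.205, 0.0], [-0.205, -0.979, -0.0], [0.0, -0.0, -1.0]]
force: [-1.8, 0.8, 2.6]
opening: 0.181
```

```bash
python3 -c "
from st import *"
```

```text
t 21.75 pos [0.5143 0.1102 0.0702] yaw -11.85 tilt z [ 4.e-04 -0.e+00 -1.e+00] F [-1.77  0.82  2.58] M [-0.03   0.188 -0.02 ] op 0.1809 j [-1.000e-01  3.710e+01  1.037e+02 -0.000e+00  3.920e+01  1.018e+02]
```

Seated: Fz is positive at the same height where it was picked up. Opening gradually.

Call:
arm_command --commands '[{"translation": [0,0,0],"dr": [0,0,0],"jaw": 0.8},{"translation": [0,0,0],"dr": [0,0,0],"jaw": 0.7},{"translation": [0,0,0],"dr": [0,0,0],"jaw": 0.6},{"translation": [0,0,0],"dr": [0,0,0],"jaw": 0.5},{"translation": [0,0,0],"dr": [0,0,0],"jaw": 0.4},{"translation": [0,0,0],"dr": [0,0,0],"jaw": 0.4},{"translation": [0,0,0],"dr": [0,0,0],"jaw": 0.4}]'

```text
time_s: 22.33
position: [0.5142, 0.1101, 0.0697]
tcp_rot: [[0.979, -0.206, -0.0], [-0.206, -0.979, 0.0], [-0.0, -0.0, -1.0]]
force: [0.1, -1.3, -0.1]
opening: 0.551
```

Call:
arm_command --commands '[{"translation": [0,0,-0.1],"dr": [0,0,0],"jaw": 0.4},{"translation": [0,0,-0.4],"dr": [0,0,0],"jaw": 0.4},{"translation": [0,0,-0.7],"dr": [0,0,0],"jaw": 0.4},{"translation": [0,0,-0.8],"dr": [0,0,0],"jaw": 0.4},{"translation": [0,0,-0.8],"dr": [0,0,0],"jaw": 0.4},{"translation": [0,0,-0.8],"dr": [0,0,0],"jaw": 0.4},{"translation": [0,0,-0.4],"dr": [0,0,0],"jaw": 0.4},{"translation": [-0.5,0,0],"dr": [0,0,0],"jaw": 0.4},{"translation": [-0.9,0,0],"dr": [0,0,0],"jaw": 0.4},{"translation": [-0.9,0,0],"dr": [0,0,0],"jaw": 0.4},{"translation": [-0.7,0,0],"dr": [0,0,0],"jaw": 0.4},{"translation": [0,0,0],"dr": [0,0,0],"jaw": 0.4}]'

```text
time_s: 23.33
position: [0.4357, 0.1261, 0.1696]
tcp_rot: [[0.979, -0.204, -0.006], [-0.204, -0.979, 0.0], [-0.006, 0.001, -1.0]]
force: [-0.4, -0.2, -0.4]
opening: 0.593
```

Run:
```python
from st import *
cap('wrist','w11');cap('top','t11')
z=np.load('pics/w11.npz'); c=cloud('wrist',z['d'],z)
w=c[60:200,200:350]; top=(w[...,2]>.09)&(w[...,2]<.11)
print('grip top',w[top].mean(0).round(4),np.median(w[top][:,2]),top.sum())
m=abs(w[...,2]-.026)<.0025
cs,_=cv2.findContours(m.astype(np.uint8),cv2.RETR_CCOMP,cv2.CHAIN_APPROX_NONE)
for k in cs:
    if len(k)>120:
        k=k[:,0]; X=onplane('wrist',k[:,0]+200,k[:,1]+60,.026,z)[:,:2]; A=np.c_[2*X,np.ones(len(X))]; r=np.linalg.lstsq(A,(X**2).sum(1),rcond=None)[0]; print(r[:2],np.sqrt(r[2]+r[:2]@r[:2]))
```

```text
t 23.33 pos [0.4357 0.1261 0.1696] yaw -11.79 tilt z [-0.0064  0.     -1.    ] F [-0.37 -0.19 -0.35] M [ 0.079  0.066 -0.029] op 0.5929 j [  2.   23.  109.5   0.   47.9 103.7]
grip top [0.5145 0.1095 0.0996] 0.09972785960759117 1383
[0.51158288 0.10545135] 0.021469279705329452
[0.5156558  0.12053498] 0.018176783303413054
[0.51456517 0.10925405] 0.03810791470877451
[0.51474928 0.10930316] 0.03312135004385984
```

View pics/w11.png

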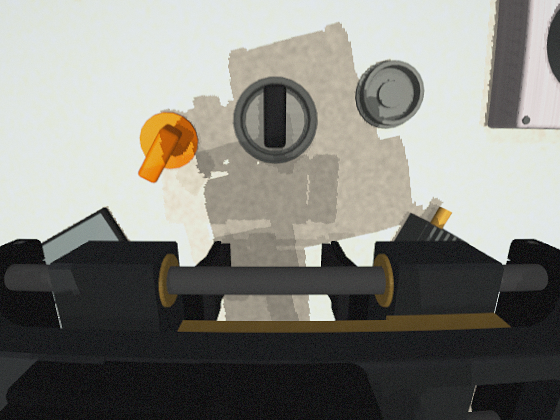

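View pics/t11.png

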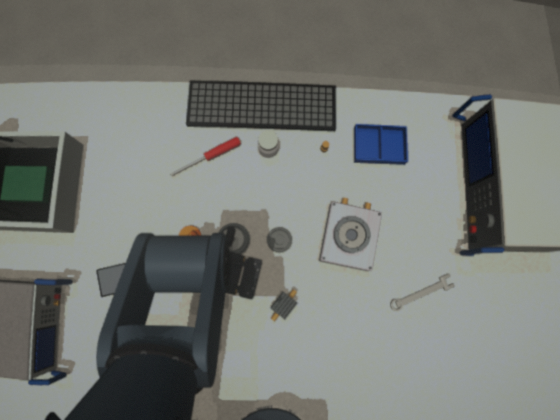

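The wrist picture shows the spanner seated at (275,116), 0.3 mm from the stand's axis with its top at 99.7 mm. The top picture shows the bystanders where they were. There is time to look at the ring once more from the original viewpoint.

Call:
arm_command --commands '[{"translation": [0.1,0.5,0],"dr": [0,0,-0.2],"jaw": 0.4},{"translation": [0.15,0.9,0],"dr": [0,0,-0.2],"jaw": 0.4},{"translation": [0.15,1,0],"dr": [0,0,-0.2],"jaw": 0.4},{"translation": [0.15,1,0],"dr": [0,0,-0.2],"jaw": 0.4},{"translation": [0.1,1,0],"dr": [0,0,-0.2],"jaw": 0.4},{"translation": [0,1,0],"dr": [0,0,-0.2],"jaw": 0.4},{"translation": [0,1,0],"dr": [0,0,-0.2],"jaw": 0.4},{"translation": [0,1,0],"dr": [0,0,-0.2],"jaw": 0.4},{"translation": [0,1,0],"dr": [0,0,-0.2],"jaw": 0.4},{"translation": [0,1,0],"dr": [0,0,-0.2],"jaw": 0.4},{"translation": [0,1,0],"dr": [0,0,0],"jaw": 0.4},{"translation": [0,1,0],"dr": [0,0,0],"jaw": 0.4}]'

```text
time_s: 24.43
position: [0.4335, -0.1633, 0.1701]
tcp_rot: [[1.0, 0.002, 0.002], [0.002, -1.0, -0.002], [0.002, 0.002, -1.0]]
force: [-0.0, -0.6, 0.2]
opening: 0.602
```

Call:
arm_command --commands '[{"translation": [0,0.8,0.5],"dr": [0,0,0],"jaw": 0.4},{"translation": [0,0.3,0.5],"dr": [0,0,0],"jaw": 0.4},{"translation": [0,0,0.3],"dr": [0,0,0],"jaw": 0.4},{"translation": [0,0,0],"dr": [0,0,0],"jaw": 0.4},{"translation": [0,0,0],"dr": [0,0,0],"jaw": 0.4},{"translation": [0,0,0],"dr": [0,0,0],"jaw": 0.4}]'

```text
time_s: 24.93
position: [0.4323, -0.1874, 0.1375]
tcp_rot: [[1.0, 0.003, 0.0], [0.003, -1.0, -0.0], [0.0, 0.0, -1.0]]
force: [0.6, 0.2, -0.8]
opening: 0.602
```

Run:
```python
from st import *
cap('wrist','w12')
```

```text
t 24.93 pos [ 0.4323 -0.1874  0.1375] yaw 0.19 tilt z [ 2.e-04 -0.e+00 -1.e+00] F [ 0.58  0.25 -0.79] M [0.022 0.015 0.034] op 0.6019 j [-37.1  27.3 109.    0.   43.7  52.7]
```

View pics/w12.png

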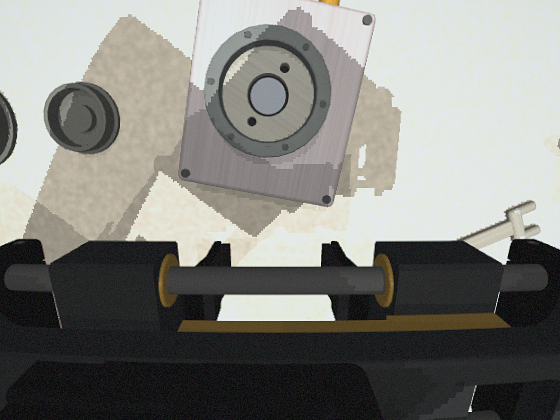

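Run:
```python
from ring import *
z,P=holes('w12',(285,68),(252,121))
g=[(368,19),(326,199),(185,173)]
Q=[]
for u,v in g:
    h=dark(dict(z),u,v,7); Q.append(onplane('wrist',h[0],h[1],.05,z)[:2])
a=Q[0]-Q[1]; b=Q[2]-Q[1]; print('head yaw',np.degrees(np.arctan2(a[1],a[0])),np.degrees(np.arctan2(b[1],b[0]))-90)
z,_=holes('w1',(270,93),(282,155))
Q=[onplane('wrist',*dark(dict(z),u,v,7)[:2],.05,z)[:2] for u,v in [(389,75),(310,236),(177,180)]]
a=Q[0]-Q[1]; b=Q[2]-Q[1]; print('head yaw',np.degrees(np.arctan2(a[1],a[0])),np.degrees(np.arctan2(b[1],b[0]))-90)
# collar screws
```

```text
hole [284.21  67.89  81.   149.    25.  ]
hole [251.55 121.12  71.   147.    21.  ]
P [[0.5469, -0.1937, 0.062], [0.5102, -0.1701, 0.062]] dist 0.0436 mid [ 0.5285 -0.1819  0.062 ] yaw deg -32.71
head yaw -10.429168976944892 -10.440718576811179
hole [269.85  93.15  80.   148.    20.  ]
hole [281.94 154.18  71.   143.    20.  ]
P [[0.5487, -0.1733, 0.062], [0.5092, -0.1916, 0.062]] dist 0.0435 mid [ 0.5289 -0.1824  0.062 ] yaw deg 24.91
head yaw -10.782233331556995 -10.180297550160617
```

The ring's yaw relative to the head is now -22.3°. Home implies a collar turn of 0.211, within ±0.22 but near its edge. As a cross-check I look at the collar's own screw pattern.

Run:
```python
from ring import *
z=dict(np.load('pics/w12.npz'))
for u,v in [(247,34),(306,47),(323,104),(285,147),(228,134),(211,80)]:
    h=dark(z,u,v,5) ; P=onplane('wrist',h[0],h[1],.074,z)[:2]-[.5286,-.182]; a=np.degrees(np.arctan2(P[1],P[0]))+10.43
    print(np.round(h[:3],1),np.hypot(*P).round(4),a.round(1),(a%60).round(2))
```

```text
[247.   36.6   8. ] 0.0378 31.0 31.01
[305.3  48.5   9. ] 0.0378 -31.6 28.45
[320. 106.   1.] 0.0373 -92.9 27.08
[286.1 146.2  13. ] 0.0383 -149.4 30.64
[230.1 138.3   5. ] 0.0402 149.9 29.87
[211.8  81.3  11. ] 0.0383 89.4 29.36
```

The screw pattern sits at about 30° mod 60 and tells nothing about the collar turn. The torque record does fit a hard stop: Mz rose linearly from drag level to 0.47 N m while the ring stayed put, and the final ring yaw matches the stall angle. The arm is clear of everything, so I hand in.

```bash
python3 -c "
from rig import *
print(hand_in())"
```

```text
the job is handed in; nothing more can be done
None
```

I turned the ring clockwise to its stop with the spanner and stood the spanner back upright in its stand. I then handed the job in at about 25 s. No verdict is reported, so what follows is from my own checks.

- **Engaging:** The pins went into the holes without resistance, with the spanner's origin at about 56 mm. Forces on the tool stayed within a few newtons throughout.
- **Turning:** The drag was about 0.12 N m until the ring stalled. The moment then climbed to 0.47 N m, under the 0.6 limit, with the ring not moving. I backed off to zero moment before lifting out.
- **Final ring position:** The line through the holes went from +24.9° to -32.7°, a turn of 1.006 rad. The view right after lifting out and a later one of both holes agree.
- **Spanner and bench:** The spanner stands within about 0.3 mm of the stand's axis. Its grip top is at 99.7 mm, the same as at the start. The handset and cap jar look unmoved in the last top view, as do the driver, wrench and adapter. The arm is clear of everything.

**Not settled:** The camera alone cannot prove the ring is home. Being home means a collar turn of about 0.21 rad, which is allowed but close to the 0.22 limit. The collar's screws gave no confirmation, because they line up with the head as if the collar had hardly turned. I relied on the clear stall in the torque.

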